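Unload the abrasion tester and log the change

TASK

Unload the abrasion tester: first turn its dial clockwise, click by click, to the mark with three pips, with the weights still on the load arm; then slide every weight off the arm's open end and set them all in the plywood tray, each resting on the tray's floor, none on top of another. When all are in, push the tally counter's sprung lever fully over to its stop and let it spring back, and last of all turn the dial back to the mark with one pip. Do not disturb the alabaster bird or tip the tray.

Things in the scene. Friction and masses are not known exactly. Their poses are not given: they have to be found in the camera images.
- rod_tip (a point): Centre of the free end of the tester's load arm, a horizontal fixed steel rod 22 mm in diameter, its axis 95 mm above the table. The rod runs from here along this point's +y axis for 195 mm to the face of the tester's grey housing (84 x 90 mm, 105 mm high, on a foot plate 104 mm square); -y is the way off the open end; z is up.
- weight_1_c (a point): Centre of weight 1: a dark steel square frame, 56 mm wide (its x) by 56 mm high (its z) by 32 mm thick (its y, along the bore), with a 34 mm square opening right through along y, 0.2 to 0.45 kg. At the start it hangs on the load arm with its centre 6 mm below the rod's axis and at least 4 mm clear of its neighbour; three or four weights are present, the others are absent.
- weight_2_c (a point): Centre of weight 2: a dark steel square frame, 56 mm wide (its x) by 56 mm high (its z) by 32 mm thick (its y, along the bore), with a 34 mm square opening right through along y, 0.2 to 0.45 kg. At the start it hangs on the load arm with its centre 6 mm below the rod's axis and at least 4 mm clear of its neighbour; three or four weights are present, the others are absent.
- weight_3_c (a point): Centre of weight 3: a dark steel square frame, 56 mm wide (its x) by 56 mm high (its z) by 32 mm thick (its y, along the bore), with a 34 mm square opening right through along y, 0.2 to 0.45 kg. At the start it hangs on the load arm with its centre 6 mm below the rod's axis and at least 4 mm clear of its neighbour; three or four weights are present, the others are absent.
- weight_4_c (a point): Centre of weight 4: a dark steel square frame, 56 mm wide (its x) by 56 mm high (its z) by 32 mm thick (its y, along the bore), with a 34 mm square opening right through along y, 0.2 to 0.45 kg. At the start it hangs on the load arm with its centre 6 mm below the rod's axis and at least 4 mm clear of its neighbour; three or four weights are present, the others are absent.
- dial_grip (a point): Point to grip on the mode dial on top of the tester: a bar 50 mm long, 14 mm wide and 36 mm high (its top 14 mm above this point, its foot 22 mm below it on a 10 mm high round skirt of 54 mm diameter that lies on the housing). On the dial's vertical axis; this point's x axis lies along the bar and toward the pointer end, z is up.
- dial (a joint): Angle of the mode dial (rad), growing clockwise seen from above. Detents at 0, 0.7, 1.4 and 2.1, marked on the housing with one, two, three and four white pips; a sprung detent (about 0.1 Nm) pulls it into the nearest one. It starts at one or two pips. It stops hard just past the first and the last.
- tray_floor (a point): Centre of the inner floor of the open plywood tray (loose, 0.9 kg), which is 4 mm above the table. Inside it measures 128 mm along this point's x and 198 mm along its y; walls 24 mm high above the floor and 4 mm thick, and a small lug at each y end.
- lever_knob (a point): Centre of the 22 mm ball on top of the tally counter's sprung lever, about 100 mm above the table at rest. The lever turns about a horizontal axis 38 mm above the table and 66 mm below the ball; at rest it leans 0.35 rad back to the -x side of the counter. The counter is fixed: foot 82 x 66 mm, body 44 mm high.
- lever (a joint): Angle of the counter's lever (rad): 0 at rest, 0.8 at its stop, where it stands 0.45 rad to the other side. The ball moves about 51 mm along this point's own x axis as seen at rest from above (level part of it). A spring (about 4 N at the ball near the stop) brings it back to 0.
- bird: Grey-white alabaster bird, 52 x 144 mm, 61 mm high, loose on the table at the front right; origin at the centre of its underside. To be left alone.

How it is judged:
By the outcome, as a careful person would: the job done as asked, in the order asked, and still so for the second after the job is handed in, with the robot touching nothing.
Of weight_1, weight_2, weight_3, weight_4 only 3 to 4 are there at a start; the rules pass over those that are not, and their reading is None.
At some moment in a run one of tray may be knocked a few centimetres aside while the robot is not near it.
Once in a run the grip may slacken for a moment while it holds something.
It also fails if it takes over 210 s, if anything falls off the work surface, if the arm or the gripper's body presses on something with over 40 N, if the wrist force passes 120 N, or if a joint passes its speed limit or range.

ROBOT

A 7-joint arm with a two-finger parallel gripper is mounted at the origin on the work surface; the furniture and walls round the work are solid. World frame = base frame: x ahead of the robot, y to its left, z up, the work surface at z = 0. Lengths are in m, angles in rad, forces in N, time in s.
With the tool pointing down it reaches from about 0.4 to 0.9 m from the base axis. Payload 5.5 kg.
Tool frame: the origin (TCP) lies midway between the tips of the shut fingers; the grasp point (between the pads) lies 19 mm behind it; z points along the fingers, y is the line along which they close (so a half turn about z gives the same grasp; the last joint's range is limited). The gripper opens to 85 mm and grips with 20 to 120 N. Pads are 22 mm wide; open, the fingers measure 114 mm over their backs; the gripper's body (76 mm by 85 mm) begins 54 mm behind the grasp point. The pads swing forward as they close: fully open they stand 13 mm farther back than shut.
Start: joints at [-1.046, 0.501, -0.427, 1.55, 0.221, 1.138, -0.21], TCP at [0.168, 0.628, 0.231] pointing down, gripper open.
Joint ranges: [-2.88, 2.88], [-0.31, 2.03], [-1.54, 1.56], [0.2, 2.42], [-1.41, 4.55], [0.19, 2.02], [-2.57, 2.57]. Speed limits (rad/s): [2.57, 2.57, 3.14, 3.14, 3.14, 3.14, 3.14].

INTERFACE

Orientations are given as a 3x3 rotation matrix whose columns are the frame's x, y, z axes.
In Python, from rig import manip, imaging, nets gives the robot as it stands.
- The arm moves only by the tool arm_command, never from a script. Its argument "plan" is a list of rows, each an object of numbers: "x", "y", "z": the shift along the tool's x, y, z normalised to -1 to 1, where 1 is 20 mm; "ax", "ay", "az": the turn, a rotation vector about the tool's x, y, z normalised to -1 to 1, where 1 is 0.08 rad; "gripper": the closure, from -1 (fully open) to 1 (shut). In form: [{"x": .., "y": .., "z": .., "ax": .., "ay": .., "az": .., "gripper": ..}, ...]. A call has 1 to 20 rows; each row shifts and turns the commanded pose from where the row before left it, along the tool's axes as they then stand; what a row does not reach is not made up. A row lasts 1/10 s, in which the tool goes at most 50 mm and 8.59 degrees, less where a joint would pass 70% of its speed; a pose out of reach is approached as far as the arm can. A call with a number of a shift or a turn outside -1 to 1 is refused whole. A call with a gripper value outside its range is refused whole. The fingers move at their own pace and stop on an object; "grip_force" is the grip in N (left out, the last holds). Time passes only in rows, so rows that do not move let the fingers close. It gives the time, the measured TCP pose, the force, the opening and the grip force at its end, in the units of the state.
- manip.observe(): the state, without advancing time (a new reading comes with each control period).
- imaging.read_camera(name): name is "side" or "top"; returns a dict with "img" (400x640x3 uint8, blue, green, red), "z_map" (400x640 float32, m along the optical axis (not along the pixel's ray), 0 where there is no reading), "fovy" (degrees; the focal length in pixels is half the picture's height over the tangent of half this angle, whatever the lens; pixels are square), "cx", "cy" (the principal point, pixels), "k1" (the pictures are not rectified: a ray, as slopes to the right and down, at radius r is drawn at 1 + k1 r^2 times it, then the intrinsics apply), "R" (3x3) and "t" (3): a world point X has camera coordinates R X + t. Camera axes: x right, y down, z forward; pixel columns grow to the right and rows downward; lengths in m; the calibration is good to about 2 mm. A picture is of the moment at which its call begins.
- manip.finish_job(): hands the job in; it is judged then, once.
Trained networks look in a picture, given as the dict that the camera call returned (one of the last four; its "shot" number tells which), for a name from the list of things; names that differ only in an ending like _2 or _b are one class to them, and where a whole thing is asked for, a point or a joint stands for the part that bears it (a point fixed in the world has none). Each returns a list of dicts, best first, with "score" (0 to 1); they miss things now and then, are a little off and sometimes report something else, mostly with a low value. They report only what shows in the picture. A call takes as long as a camera call.
- nets.recognise(thing, picture): "rect" ([left, top, right, bottom] in pixels, round what is visible of it).
- nets.regions_of(thing, picture): "pixels" (400x640 bool, what is visible of it) and "rect" ([left, top, right, bottom] in pixels, round what is visible of it).
The state is a dict: "time_s": time; "joints": joint angles; "joint_vel": joint speeds; "tau": joint torques, N m; "eef_pos": TCP position; "orientation": TCP orientation; "contact_force": force on the tool from outside, world axes, zero at the start; "ft_torque": the same for the moment, N m; "opening": opening from 0.0 (shut) to 1.0 (fully open); "grip_force": force on a finger pad.
Only numpy, scipy, OpenCV 4.12 (cv2) and the standard library are available. Lean on these libraries where they do the work, as an engineer would, in place of code of your own. Each camera call takes 0.05 s, during which the arm holds its last target. There are 200 camera calls.

## Working session

There is one attempt and no reset: what is moved stays moved. The work goes in short steps, Python scripts to look and compute and a tool call to move; the robot and the scene stay as the last step left them, time stands still between calls to the robot, and variables do not carry over. Pictures are saved under pics/ and viewed, at most 14 in all, crops included, and the job is handed in when it is done.

Besides the shell and the picture viewer there is one more tool, called in YAML: its name, and indented under it one key for each argument. arm_command: Moves the arm, as the interface text tells. Its arguments: {"type":"object","properties":{"plan":{"type":"array","items":{"type":"object","properties":{"x":{"type":"number"},"y":{"type":"number"},"z":{"type":"number"},"ax":{"type":"number"},"ay":{"type":"number"},"az":{"type":"number"},"gripper":{"type":"number"}}}},"grip_force":{"type":"number"}},"required":["plan"]}

```bash
ls; mkdir -p pics; cat > h.py <<'E'
import numpy as np, cv2
from rig import manip, imaging, nets
def K(c):
    f=200/np.tan(np.radians(c["fovy"])/2); return f
def cloud(c):
    f=K(c); v,u=np.mgrid[0:400,0:640].astype(float)
    x=(u-c["cx"])/f; y=(v-c["cy"])/f; a,b=x.copy(),y.copy()
    for _ in range(8):
        s=1+c["k1"]*(a*a+b*b); a,b=x/s,y/s
    z=c["z_map"].astype(float)
    P=np.stack([a*z,b*z,z],-1)
    W=(P-np.array(c["t"]))@np.array(c["R"])
    W[z<=0]=np.nan
    return W
def proj(c,X):
    p=np.array(c["R"])@np.array(X)+np.array(c["t"]); a,b=p[:2]/p[2]; s=1+c["k1"]*(a*a+b*b); f=K(c)
    return f*a*s+c["cx"], f*b*s+c["cy"]
E
python3 - <<'E'
from h import *
s=manip.observe(); print({k:np.round(v,3).tolist() for k,v in s.items()})
for n in ("top","side"):
    c=imaging.read_camera(n); cv2.imwrite(f"pics/{n}0.png",c["img"]); W=cloud(c)
    print(n,c["fovy"],c["k1"],"cam pos",-np.array(c["R"]).T@np.array(c["t"]))
    for t in ("weight_1_c","dial_grip","tray_floor","lever_knob","bird","rod_tip"):
        try:
          for r in nets.regions_of(t,c)[:5]:
            p=W[r["pixels"]]; p=p[~np.isnan(p[:,0])]
            print(t,round(r["score"],2),np.round(r["rect"]).tolist(),np.round(np.median(p,0),3),np.round(np.percentile(p,2,0),3),np.round(np.percentile(p,98,0),3))
        except Exception as e: print(t,e)
E
```

```text
pics
{'time_s': 0.0, 'joints': [-1.046, 0.502, -0.427, 1.551, 0.221, 1.138, -0.21], 'joint_vel': [0.0, -0.0, -0.001, 0.0, -0.001, -0.0, 0.0], 'tau': [-0.0, -56.951, -5.816, -28.094, 0.011, 0.012, 0.0], 'eef_pos': [0.168, 0.627, 0.23], 'orientation': [[-0.966, 0.259, -0.001], [0.259, 0.966, -0.002], [0.0, -0.002, -1.0]], 'contact_force': [1.068, -0.131, 0.019], 'ft_torque': [-0.004, -0.003, -0.008], 'grip_force': 0.0, 'opening': 0.999}
top 46.18830795213253 0.007887522957600682 cam pos [ 0.35087097 -0.13034171  1.10532302]
dial_grip 0.57 [220.0, 126.0, 248.0, 148.0] [0.602 0.072 0.122] [0.584 0.05  0.111] [0.63  0.095 0.153]
dial_grip 0.16 [368.0, 222.0, 375.0, 231.0] [ 0.407 -0.216  0.107] [ 0.397 -0.224  0.069] [ 0.422 -0.208  0.113]
tray_floor 0.56 [212.0, 165.0, 317.0, 229.0] [0.481 0.024 0.004] [ 0.414 -0.082 -0.   ] [0.547 0.126 0.029]
lever_knob 0.44 [304.0, 125.0, 320.0, 154.0] [ 0.595 -0.089  0.116] [ 0.574 -0.104  0.071] [ 0.626 -0.074  0.12 ]
lever_knob 0.4 [369.0, 221.0, 377.0, 230.0] [ 0.408 -0.218  0.107] [ 0.397 -0.23   0.044] [ 0.426 -0.208  0.113]
bird 0.84 [382.0, 286.0, 434.0, 310.0] [ 0.25  -0.295  0.042] [ 0.228 -0.357  0.029] [ 0.272 -0.246  0.059]
rod_tip 0.82 [211.0, 117.0, 348.0, 168.0] [0.597 0.058 0.104] [ 0.559 -0.112  0.001] [0.649 0.119 0.151]
side 49.53804381185908 -0.05677880366619909 cam pos [ 0.38199238 -1.02599582  0.78852959]
dial_grip 0.76 [362.0, 152.0, 379.0, 168.0] [0.605 0.063 0.12 ] [0.583 0.047 0.105] [0.633 0.102 0.152]
dial_grip 0.17 [305.0, 178.0, 356.0, 227.0] [0.48  0.025 0.006] [ 0.411 -0.084  0.001] [0.546 0.128 0.03 ]
tray_floor 0.76 [304.0, 178.0, 354.0, 228.0] [0.48  0.025 0.006] [ 0.412 -0.084  0.001] [0.546 0.128 0.03 ]
bird 0.86 [235.0, 255.0, 257.0, 299.0] [ 0.251 -0.298  0.041] [ 0.228 -0.358  0.012] [ 0.271 -0.237  0.06 ]
rod_tip 0.67 [350.0, 147.0, 386.0, 217.0] [0.592 0.046 0.104] [ 0.559 -0.163  0.009] [0.643 0.116 0.151]
```

View pics/top0.png

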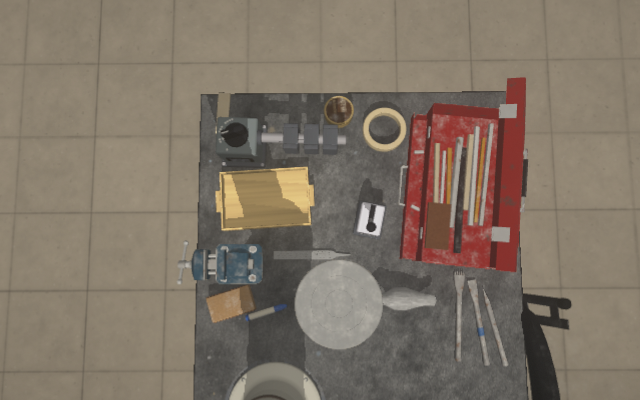

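View pics/side0.png

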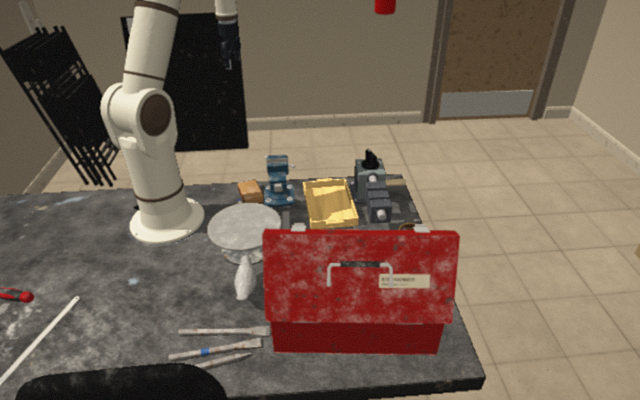

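The top view shows three weights at (290–330,137) on the arm, the tester at (237,137), the tray at (265,198), the counter at (370,220) and the bird at (410,299). Next I'll take close-ups and measurements.

```bash
python3 - <<'E'
from h import *
c=imaging.read_camera("top"); W=cloud(c)
crop=np.hstack([cv2.resize(c["img"][95:175,205:365],(800,400),interpolation=cv2.INTER_CUBIC)])
crop2=cv2.resize(c["img"][195:245,345:395],(300,300),interpolation=cv2.INTER_CUBIC)
can=np.zeros((600,800,3),np.uint8); can[:400]=crop; 
can[400:]=0; can[400:600,:200]=cv2.resize(crop2,(200,200))
s=c["img"]
cs=imaging.read_camera("side"); can[400:600,220:520]=cv2.resize(cs["img"][140:180,350:410],(300,200),interpolation=cv2.INTER_CUBIC)
cv2.imwrite("pics/z1.png",can)
Z=W[...,2]
def box(m,n):
    p=W[m][:,:2].astype(np.float32); r=cv2.minAreaRect(p); print(n,len(p),np.round(r[0],4),np.round(r[1],4),round(r[2],1),"z",np.round(np.percentile(W[m][:,2],[5,50,95]),3))
v,u=np.mgrid[0:400,0:640]
reg=lambda l,t,r,b:(u>=l)&(u<r)&(v>=t)&(v<b)
box(reg(205,105,260,165)&(Z>.095)&(Z<.112),"housing top")
dm=reg(205,105,260,165)&(Z>.137); box(dm,"dial bar")
print(np.round(W[dm],3).tolist())
wm=reg(262,115,350,165)&(Z>.108)
n,l,st,cen=cv2.connectedComponentsWithStats(wm.astype(np.uint8))
for i in range(1,n):
    if st[i,4]>20: box(l==i,f"weight{i}")
rm=reg(255,110,360,165)&(Z>.098)&(Z<.109); box(rm,"rod")
p=W[rm]; print("rod y range",np.percentile(p[:,1],[0,2,98,100])); 
for y0 in np.arange(-.15,.03,.02):
    q=p[abs(p[:,1]-y0)<.01]; 
    if len(q): print(round(y0,2),np.round([q[:,0].min(),q[:,0].max(),q[:,0].mean()],3),len(q))
tm=reg(205,160,325,235)&(Z>.018)&(Z<.04); box(tm,"tray rim")
km=reg(355,200,390,240)&(Z>.085); box(km,"knob"); bm=reg(350,200,390,240)&(Z>.036)&(Z<.055); box(bm,"ctr body")
E
```

```text
housing top 1100 [0.6086 0.0716] [0.0955 0.0853] 88.2 z [0.1   0.105 0.109]
dial bar 193 [0.6079 0.0743] [0.0145 0.0502] 16.8 z [0.14  0.15  0.153]
[[0.62, 0.058, 0.15], [0.621, 0.056, 0.149], [0.62, 0.054, 0.149], [0.618, 0.064, 0.152], [0.618, 0.062, 0.151], [0.618, 0.06, 0.149], [0.619, 0.058, 0.147], [0.618, 0.056, 0.149], [0.618, 0.054, 0.15], [0.62, 0.053, 0.144], [0.616, 0.07, 0.151], [0.615, 0.068, 0.152], [0.615, 0.066, 0.153], [0.616, 0.064, 0.15], [0.617, 0.063, 0.146], [0.615, 0.06, 0.152], [0.616, 0.058, 0.151], [0.616, 0.056, 0.15], [0.615, 0.053, 0.154], [0.616, 0.052, 0.151], [0.613, 0.076, 0.154], [0.613, 0.074, 0.154], [0.614, 0.072, 0.151], [0.614, 0.07, 0.151], [0.614, 0.068, 0.151], [0.614, 0.066, 0.15], [0.613, 0.064, 0.151], [0.614, 0.062, 0.151], [0.614, 0.06, 0.149], [0.614, 0.058, 0.151], [0.614, 0.056, 0.15], [0.614, 0.054, 0.149], [0.614, 0.052, 0.148], [0.616, 0.051, 0.142], [0.612, 0.085, 0.149], [0.612, 0.083, 0.15], [0.611, 0.081, 0.151], [0.611, 0.078, 0.155], [0.612, 0.077, 0.148], [0.612, 0.075, 0.15], [0.612, 0.073, 0.149], [0.612, 0.07, 0.15], [0.
[... 3524 characters left out ...]
89.5 z [0.113 0.117 0.12 ]
weight3 386 [ 0.601 -0.13 ] [0.0303 0.0569] 89.7 z [0.113 0.116 0.12 ]
rod 523 [ 0.6077 -0.0653] [0.0803 0.1993] 0.2 z [0.099 0.104 0.108]
rod y range [-0.16496964 -0.16256593  0.03390074  0.0344868 ]
-0.15 [0.573 0.608 0.597] 54
-0.13 [0.572 0.574 0.573] 11
-0.11 [0.574 0.626 0.599] 43
-0.09 [0.574 0.575 0.575] 9
-0.07 [0.574 0.613 0.6  ] 53
-0.05 [0.576 0.601 0.58 ] 11
-0.03 [0.577 0.613 0.6  ] 34
-0.01 [0.595 0.613 0.604] 79
0.01 [0.595 0.621 0.605] 82
tray rim 860 [0.4883 0.022 ] [0.1617 0.2281] 0.0 z [0.021 0.027 0.031]
knob 82 [ 0.4068 -0.2161] [0.0195 0.0198] 44.5 z [0.103 0.108 0.112]
ctr body 636 [ 0.4286 -0.221 ] [0.0539 0.071 ] 78.0 z [0.039 0.044 0.047]
```

View pics/z1.png

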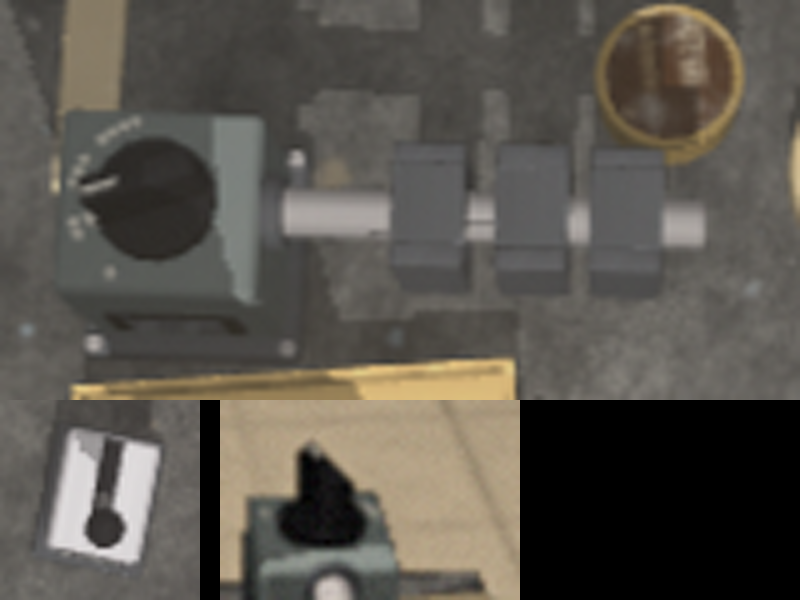

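The dial pointer (crop 85,190) is at the two-pip mark. One pip is at (110,272), three at (80,170), four at (120,128). All three weights sit square on the rod and the lever ball is at (105,528). I'll rotate the tool so its axes line up with the world, and check the obstacle heights.

arm_command:
  plan:
    - {"az": 0.96,"gripper": -1}
    - {"az": 0.96,"gripper": -1}
    - {"az": 0.96,"gripper": -1}
    - {"az": 0.96,"gripper": -1}
    - {"az": 0.96,"gripper": -1}
    - {"az": 0.96,"gripper": -1}
    - {"az": 0.96,"gripper": -1}
    - {"az": 0.96,"gripper": -1}
    - {"az": 0.96,"gripper": -1}
    - {"az": 0.96,"gripper": -1}
    - {"az": 0.96,"gripper": -1}
    - {"az": 0.96,"gripper": -1}
    - {"az": 0.96,"gripper": -1}
    - {"az": 0.96,"gripper": -1}
    - {"az": 0.96,"gripper": -1}
    - {"az": 0.96,"gripper": -1}
    - {"az": 0.96,"gripper": -1}
    - {"gripper": -1}

```text
invalid input at $.plan[0]: expected keys x, y, z, ax, ay, az, gripper
```

```bash
python3 - <<'E'
from h import *
s=manip.observe(); print(np.round(s["joints"],2),np.round(s["eef_pos"],3),np.round(s["orientation"],3))
c=imaging.read_camera("top"); W=cloud(c)
for n,(l,t,r,b) in dict(jar=(322,92,356,128),tape=(360,105,408,152),vise=(175,240,265,285),toolbox=(400,70,530,270),cyl=(295,260,382,350)).items():
    p=W[t:b,l:r].reshape(-1,3); q=p[p[:,2]>.012]; print(n,np.round(np.nanpercentile(q,[1,50,99],axis=0),3).tolist())
p=W[195:245,345:395].reshape(-1,3)
f=p[(p[:,2]>.036)&(p[:,2]<.055)]
d=p[(p[:,2]>.005)&(p[:,2]<.12)]; print("counter all",np.round(np.nanpercentile(d,[1,99],axis=0),3).tolist())
k=p[p[:,2]>.095]; print("knob",np.round(k.mean(0),4),k[:,2].max())
st=p[(p[:,2]>.06)&(p[:,2]<.095)]; print("stem",np.round(st.mean(0),4),len(st))
f=f[np.linalg.norm(f[:,:2]-k.mean(0)[:2],axis=1)<.08]; r=cv2.minAreaRect(f[:,:2].astype(np.float32)); print(r, np.round(cv2.boxPoints(r),3).tolist())
E
```

```text
[-1.05  0.5  -0.43  1.55  0.22  1.14 -0.21] [0.168 0.628 0.231] [[-0.966  0.259 -0.   ]
 [ 0.259  0.966  0.   ]
 [ 0.     0.    -1.   ]]
jar [[0.622, -0.184, 0.016], [0.682, -0.149, 0.032], [0.719, -0.117, 0.118]]
tape [[0.593, -0.307, 0.013], [0.643, -0.259, 0.023], [0.692, -0.21, 0.028]]
vise [[0.286, 0.031, 0.012], [0.33, 0.097, 0.08], [0.373, 0.201, 0.112]]
toolbox [[0.326, -0.51, 0.019], [0.497, -0.433, 0.071], [0.667, -0.296, 0.297]]
cyl [[0.156, -0.233, 0.079], [0.243, -0.146, 0.083], [0.332, -0.057, 0.088]]
counter all [[0.388, -0.258, 0.005], [0.47, -0.187, 0.11]]
knob [ 0.4067 -0.2158  0.1071] 0.11364340144426018
stem [ 0.4221 -0.2194  0.0682] 6
((0.4287410378456116, -0.22111889719963074), (0.05387132987380028, 0.07129121571779251), 78.01382446289062) [[0.3880000114440918, -0.23999999463558197], [0.4580000042915344, -0.2549999952316284], [0.4690000116825104, -0.20200000703334808], [0.39899998903274536, -0.18700000643730164]]
```

arm_command:
  plan:
    - {"x": 0,"y": 0,"z": 0,"ax": 0,"ay": 0,"az": 0.96,"gripper": -1}
    - {"x": 0,"y": 0,"z": 0,"ax": 0,"ay": 0,"az": 0.96,"gripper": -1}
    - {"x": 0,"y": 0,"z": 0,"ax": 0,"ay": 0,"az": 0.96,"gripper": -1}
    - {"x": 0,"y": 0,"z": 0,"ax": 0,"ay": 0,"az": 0.96,"gripper": -1}
    - {"x": 0,"y": 0,"z": 0,"ax": 0,"ay": 0,"az": 0.96,"gripper": -1}
    - {"x": 0,"y": 0,"z": 0,"ax": 0,"ay": 0,"az": 0.96,"gripper": -1}
    - {"x": 0,"y": 0,"z": 0,"ax": 0,"ay": 0,"az": 0.96,"gripper": -1}
    - {"x": 0,"y": 0,"z": 0,"ax": 0,"ay": 0,"az": 0.96,"gripper": -1}
    - {"x": 0,"y": 0,"z": 0,"ax": 0,"ay": 0,"az": 0.96,"gripper": -1}
    - {"x": 0,"y": 0,"z": 0,"ax": 0,"ay": 0,"az": 0.96,"gripper": -1}
    - {"x": 0,"y": 0,"z": 0,"ax": 0,"ay": 0,"az": 0.96,"gripper": -1}
    - {"x": 0,"y": 0,"z": 0,"ax": 0,"ay": 0,"az": 0.96,"gripper": -1}
    - {"x": 0,"y": 0,"z": 0,"ax": 0,"ay": 0,"az": 0.96,"gripper": -1}
    - {"x": 0,"y": 0,"z": 0,"ax": 0,"ay": 0,"az": 0.96,"gripper": -1}
    - {"x": 0,"y": 0,"z": 0,"ax": 0,"ay": 0,"az": 0.96,"gripper": -1}
    - {"x": 0,"y": 0,"z": 0,"ax": 0,"ay": 0,"az": 0.96,"gripper": -1}
    - {"x": 0,"y": 0,"z": 0,"ax": 0,"ay": 0,"az": 0.96,"gripper": -1}
    - {"x": 0,"y": 0,"z": 0,"ax": 0,"ay": 0,"az": 0,"gripper": -1}

```text
time_s: 2.65
eef_pos: [0.168, 0.6279, 0.2313]
orientation: [[-0.003, 1.0, 0.0], [1.0, 0.003, 0.0], [0.0, 0.0, -1.0]]
contact_force: [-0.2, -0.1, 0.3]
opening: 0.999
grip_force: 0.0
```

arm_command:
  plan:
    - {"x": -0.98,"y": 0.78,"z": 0,"ax": 0,"ay": 0,"az": 0,"gripper": -1}
    - {"x": -0.98,"y": 0.78,"z": 0,"ax": 0,"ay": 0,"az": 0,"gripper": -1}
    - {"x": -0.98,"y": 0.78,"z": 0,"ax": 0,"ay": 0,"az": 0,"gripper": -1}
    - {"x": -0.98,"y": 0.78,"z": 0,"ax": 0,"ay": 0,"az": 0,"gripper": -1}
    - {"x": -0.98,"y": 0.78,"z": 0,"ax": 0,"ay": 0,"az": 0,"gripper": -1}
    - {"x": -0.98,"y": 0.78,"z": 0,"ax": 0,"ay": 0,"az": 0,"gripper": -1}
    - {"x": -0.98,"y": 0.78,"z": 0,"ax": 0,"ay": 0,"az": 0,"gripper": -1}
    - {"x": -0.98,"y": 0.78,"z": 0,"ax": 0,"ay": 0,"az": 0,"gripper": -1}
    - {"x": -0.98,"y": 0.78,"z": 0,"ax": 0,"ay": 0,"az": 0,"gripper": -1}
    - {"x": -0.98,"y": 0.78,"z": 0,"ax": 0,"ay": 0,"az": 0,"gripper": -1}
    - {"x": -0.98,"y": 0.78,"z": 0,"ax": 0,"ay": 0,"az": 0,"gripper": -1}
    - {"x": -0.98,"y": 0.78,"z": 0,"ax": 0,"ay": 0,"az": 0,"gripper": -1}
    - {"x": -0.98,"y": 0.78,"z": 0,"ax": 0,"ay": 0,"az": 0,"gripper": -1}
    - {"x": -0.98,"y": 0.78,"z": 0,"ax": 0,"ay": 0,"az": 0,"gripper": -1}
    - {"x": -0.98,"y": 0.78,"z": 0,"ax": 0,"ay": 0,"az": 0,"gripper": -1}
    - {"x": -0.98,"y": 0.78,"z": 0,"ax": 0,"ay": 0,"az": 0,"gripper": -1}
    - {"x": -0.98,"y": 0.78,"z": 0,"ax": 0,"ay": 0,"az": 0,"gripper": -1}
    - {"x": -0.98,"y": 0.78,"z": 0,"ax": 0,"ay": 0,"az": 0,"gripper": -1}

```text
time_s: 4.45
eef_pos: [0.4508, 0.2753, 0.2315]
orientation: [[-0.006, 1.0, 0.0], [1.0, 0.006, 0.0], [0.0, 0.0, -1.0]]
contact_force: [-0.1, 0.1, 0.2]
opening: 0.998
grip_force: 0.0
```

```bash
python3 -c "
from h import *
s=manip.observe(); print(np.round(s['joints'],2),np.round(s['eef_pos'],3))"
```

```text
[-0.62  0.25  0.03  1.87 -0.01  1.02 -0.59] [0.451 0.275 0.231]
```

arm_command:
  plan:
    - {"x": -0.91,"y": 0.72,"z": 0,"ax": 0,"ay": 0,"az": 0,"gripper": -1}
    - {"x": -0.91,"y": 0.72,"z": 0,"ax": 0,"ay": 0,"az": 0,"gripper": -1}
    - {"x": -0.91,"y": 0.72,"z": 0,"ax": 0,"ay": 0,"az": 0,"gripper": -1}
    - {"x": -0.91,"y": 0.72,"z": 0,"ax": 0,"ay": 0,"az": 0,"gripper": -1}
    - {"x": -0.91,"y": 0.72,"z": 0,"ax": 0,"ay": 0,"az": 0,"gripper": -1}
    - {"x": -0.91,"y": 0.72,"z": 0,"ax": 0,"ay": 0,"az": 0,"gripper": -1}
    - {"x": -0.91,"y": 0.72,"z": 0,"ax": 0,"ay": 0,"az": 0,"gripper": -1}
    - {"x": -0.91,"y": 0.72,"z": 0,"ax": 0,"ay": 0,"az": 0,"gripper": -1}
    - {"x": -0.91,"y": 0.72,"z": 0,"ax": 0,"ay": 0,"az": 0,"gripper": -1}
    - {"x": -0.91,"y": 0.72,"z": 0,"ax": 0,"ay": 0,"az": 0,"gripper": -1}
    - {"x": -0.91,"y": 0.72,"z": 0,"ax": 0,"ay": 0,"az": 0,"gripper": -1}
    - {"x": 0,"y": 0,"z": 0,"ax": 0,"ay": 0,"az": -0.94,"gripper": -0.3}
    - {"x": 0,"y": 0,"z": 0,"ax": 0,"ay": 0,"az": -0.94,"gripper": -0.3}
    - {"x": 0,"y": 0,"z": 0,"ax": 0,"ay": 0,"az": -0.94,"gripper": -0.3}
    - {"x": 0,"y": 0,"z": 0,"ax": 0,"ay": 0,"az": -0.94,"gripper": -0.3}
    - {"x": 0,"y": 0,"z": 0,"ax": 0,"ay": 0,"az": 0,"gripper": -0.3}

```text
time_s: 6.05
eef_pos: [0.6092, 0.0764, 0.2313]
orientation: [[-0.302, 0.953, -0.0], [0.953, 0.302, 0.0], [0.0, -0.0, -1.0]]
contact_force: [-0.3, -0.1, 0.3]
opening: 0.651
grip_force: 0.0
```

arm_command:
  plan:
    - {"x": 0,"y": 0,"z": 0.9,"ax": 0,"ay": 0,"az": 0,"gripper": -0.3}
    - {"x": 0,"y": 0,"z": 0.9,"ax": 0,"ay": 0,"az": 0,"gripper": -0.3}
    - {"x": -0.1,"y": -0.05,"z": 0.9,"ax": 0,"ay": 0,"az": 0,"gripper": -0.3}
    - {"x": 0,"y": 0,"z": 0.9,"ax": 0,"ay": 0,"az": 0,"gripper": -0.3}
    - {"x": 0,"y": 0,"z": 0.9,"ax": 0,"ay": 0,"az": 0,"gripper": -0.3}
    - {"x": 0,"y": 0,"z": 0.9,"ax": 0,"ay": 0,"az": 0,"gripper": -0.3}
    - {"x": 0,"y": 0,"z": 0,"ax": 0,"ay": 0,"az": 0,"gripper": -0.3}
    - {"x": 0,"y": 0,"z": 0,"ax": 0,"ay": 0,"az": 0,"gripper": 1}
    - {"x": 0,"y": 0,"z": 0,"ax": 0,"ay": 0,"az": 0,"gripper": 1}
    - {"x": 0,"y": 0,"z": 0,"ax": 0,"ay": 0,"az": 0,"gripper": 1}
    - {"x": 0,"y": 0,"z": 0,"ax": 0,"ay": 0,"az": 0,"gripper": 1}
    - {"x": 0,"y": 0,"z": 0,"ax": 0,"ay": 0,"az": 0,"gripper": 1}
    - {"x": 0,"y": 0,"z": 0,"ax": 0,"ay": 0,"az": 0,"gripper": 1}
  grip_force: 40

```text
time_s: 7.35
eef_pos: [0.6101, 0.0744, 0.1247]
orientation: [[-0.3, 0.954, 0.003], [0.954, 0.3, 0.001], [-0.0, 0.003, -1.0]]
contact_force: [0.0, -0.0, 6.2]
opening: 0.154
grip_force: 43.6
```

arm_command:
  plan:
    - {"x": 0,"y": 0,"z": 0,"ax": 0,"ay": 0,"az": 0.73,"gripper": 1}
    - {"x": 0,"y": 0,"z": 0,"ax": 0,"ay": 0,"az": 0.73,"gripper": 1}
    - {"x": 0,"y": 0,"z": 0,"ax": 0,"ay": 0,"az": 0.73,"gripper": 1}
    - {"x": 0,"y": 0,"z": 0,"ax": 0,"ay": 0,"az": 0.73,"gripper": 1}
    - {"x": 0,"y": 0,"z": 0,"ax": 0,"ay": 0,"az": 0.73,"gripper": 1}
    - {"x": 0,"y": 0,"z": 0,"ax": 0,"ay": 0,"az": 0.73,"gripper": 1}
    - {"x": 0,"y": 0,"z": 0,"ax": 0,"ay": 0,"az": 0.73,"gripper": 1}
    - {"x": 0,"y": 0,"z": 0,"ax": 0,"ay": 0,"az": 0.73,"gripper": 1}
    - {"x": 0,"y": 0,"z": 0,"ax": 0,"ay": 0,"az": 0.73,"gripper": 1}
    - {"x": 0,"y": 0,"z": 0,"ax": 0,"ay": 0,"az": 0.73,"gripper": 1}
    - {"x": 0,"y": 0,"z": 0,"ax": 0,"ay": 0,"az": 0.73,"gripper": 1}
    - {"x": 0,"y": 0,"z": 0,"ax": 0,"ay": 0,"az": 0.73,"gripper": 1}
    - {"x": 0,"y": 0,"z": 0,"ax": 0,"ay": 0,"az": 0,"gripper": 1}
    - {"x": 0,"y": 0,"z": 0,"ax": 0,"ay": 0,"az": 0,"gripper": 1}

```text
time_s: 8.75
eef_pos: [0.609, 0.0744, 0.1247]
orientation: [[0.386, 0.922, 0.0], [0.922, -0.386, 0.001], [0.001, 0.0, -1.0]]
contact_force: [-3.7, 0.3, 9.6]
opening: 0.154
grip_force: 44.2
```

arm_command:
  plan:
    - {"x": 0,"y": 0,"z": 0,"ax": 0,"ay": 0,"az": 0,"gripper": -0.3}
    - {"x": 0,"y": 0,"z": 0,"ax": 0,"ay": 0,"az": 0,"gripper": -0.3}
    - {"x": 0,"y": 0,"z": 0,"ax": 0,"ay": 0,"az": 0,"gripper": -0.3}
    - {"x": 0,"y": 0,"z": 0,"ax": 0,"ay": 0,"az": 0,"gripper": -0.3}
    - {"x": 0,"y": 0,"z": -0.9,"ax": 0,"ay": 0,"az": 0,"gripper": -0.3}
    - {"x": 0,"y": 0,"z": -0.9,"ax": 0,"ay": 0,"az": 0,"gripper": -0.3}
    - {"x": 0,"y": 0,"z": -0.9,"ax": 0,"ay": 0,"az": 0,"gripper": -0.3}
    - {"x": 0,"y": 0,"z": -0.9,"ax": 0,"ay": 0,"az": 0,"gripper": -0.3}
    - {"x": 0,"y": 0,"z": -0.9,"ax": 0,"ay": 0,"az": 0,"gripper": -0.3}
    - {"x": 0,"y": 0,"z": -0.9,"ax": 0,"ay": 0,"az": 0,"gripper": -0.3}
    - {"x": 0,"y": 0,"z": 0,"ax": 0,"ay": 0,"az": -0.89,"gripper": -0.3}
    - {"x": 0,"y": 0,"z": 0,"ax": 0,"ay": 0,"az": -0.89,"gripper": -0.3}
    - {"x": 0,"y": 0,"z": 0,"ax": 0,"ay": 0,"az": -0.89,"gripper": -0.3}
    - {"x": 0,"y": 0,"z": 0,"ax": 0,"ay": 0,"az": -0.89,"gripper": -0.3}
    - {"x": 0,"y": 0,"z": 0,"ax": 0,"ay": 0,"az": -0.89,"gripper": -0.3}
    - {"x": 0,"y": 0,"z": 0,"ax": 0,"ay": 0,"az": 0,"gripper": -1}

```text
time_s: 10.35
eef_pos: [0.6088, 0.0741, 0.2311]
orientation: [[0.04, 0.999, -0.0], [0.999, -0.04, 0.0], [0.0, -0.0, -1.0]]
contact_force: [-0.2, 0.0, 1.0]
opening: 0.801
grip_force: 0.0
```

arm_command:
  plan:
    - {"x": -1,"y": 0,"z": 0,"ax": 0,"ay": 0,"az": 0,"gripper": -1}
    - {"x": -1,"y": 0,"z": 0,"ax": 0,"ay": 0,"az": 0,"gripper": -1}
    - {"x": -1,"y": 0,"z": 0,"ax": 0,"ay": 0,"az": 0,"gripper": -1}
    - {"x": -1,"y": 0,"z": 0,"ax": 0,"ay": 0,"az": 0,"gripper": -1}
    - {"x": -1,"y": 0,"z": 0,"ax": 0,"ay": 0,"az": 0,"gripper": -1}
    - {"x": -1,"y": 0,"z": 0,"ax": 0,"ay": 0,"az": 0,"gripper": -1}
    - {"x": -1,"y": 0,"z": 0,"ax": 0,"ay": 0,"az": 0,"gripper": -1}
    - {"x": -1,"y": 0,"z": 0,"ax": 0,"ay": 0,"az": 0,"gripper": -1}
    - {"x": -1,"y": 0,"z": 0,"ax": 0,"ay": 0,"az": 0,"gripper": -1}
    - {"x": -1,"y": 0,"z": 0,"ax": 0,"ay": 0,"az": 0,"gripper": -1}
    - {"x": 0,"y": 0,"z": 0,"ax": 0,"ay": 0,"az": 0,"gripper": -1}

```text
time_s: 11.45
eef_pos: [0.6001, -0.1299, 0.2313]
orientation: [[0.048, 0.999, -0.0], [0.999, -0.048, -0.002], [-0.002, -0.0, -1.0]]
contact_force: [0.2, -1.2, 1.0]
opening: 1.002
grip_force: 0.0
```

```bash
python3 - <<'E'
from h import *
c=imaging.read_camera("top"); W=cloud(c); Z=W[...,2]
can=np.zeros((600,800,3),np.uint8); can[:400]=cv2.resize(c["img"][95:175,205:365],(800,400),interpolation=cv2.INTER_CUBIC)
cs=imaging.read_camera("side"); can[400:,:300]=cv2.resize(cs["img"][140:180,350:410],(300,200),interpolation=cv2.INTER_CUBIC)
cv2.imwrite("pics/z2.png",can)
v,u=np.mgrid[0:400,0:640]
dm=(u>205)&(u<260)&(v>105)&(v<165)&(Z>.143)&(Z<.16)
p=W[dm][:,:2].astype(np.float32)
if len(p): print(len(p),cv2.minAreaRect(p),cv2.fitLine(p,1,0,.01,.01).ravel())
E
```

```text
138 ((0.609359860420227, 0.07689299434423447), (0.04463423043489456, 0.014574656262993813), 66.74710845947266) [0.33891568 0.94081676 0.6089979  0.07634003]
```

View pics/z2.png

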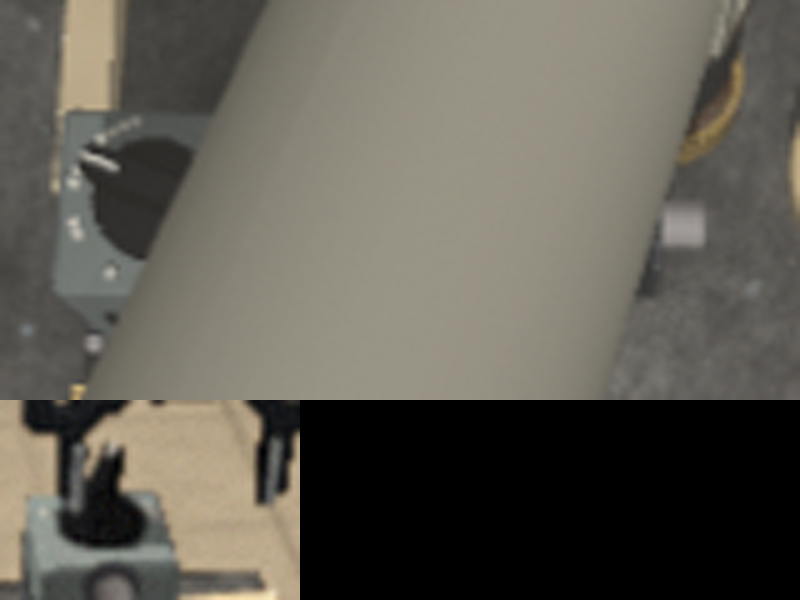

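The dial now points at the three-pip mark (crop 78,175). The rod tip is at (685,225). Before going down I'll check the jar's rim height.

```bash
python3 - <<'E'
from h import *
c=imaging.read_camera("top"); W=cloud(c)
p=W[104:128,343:355]; q=p.reshape(-1,3); q=q[(q[:,2]>.01)&(q[:,2]<.2)]
print(len(q),np.round(np.percentile(q,[2,25,50,75,98],axis=0),3))
for r in range(104,130,2): print(np.round(W[r,342:356:2,2],3), np.round(W[r,350,:2],3))
E
```

```text
133 [[ 0.654 -0.184  0.016]
 [ 0.663 -0.18   0.029]
 [ 0.672 -0.175  0.031]
 [ 0.682 -0.168  0.033]
 [ 0.697 -0.161  0.037]]
[0.651 0.637 0.606 0.401 0.372 0.032 0.002] [ 0.589 -0.163]
[0.649 0.423 0.402 0.388 0.03  0.031 0.   ] [ 0.695 -0.178]
[ 0.647  0.405  0.394  0.378  0.034  0.027 -0.001] [ 0.689 -0.177]
[ 0.645  0.395  0.383  0.032  0.027  0.031 -0.002] [ 0.686 -0.178]
[ 0.392  0.382  0.37   0.03   0.028  0.034 -0.002] [ 0.681 -0.177]
[0.382 0.37  0.032 0.032 0.033 0.032 0.   ] [ 0.675 -0.177]
[0.37  0.029 0.032 0.029 0.034 0.032 0.001] [ 0.67  -0.177]
[0.03  0.032 0.032 0.031 0.032 0.001 0.001] [ 0.666 -0.177]
[0.032 0.033 0.034 0.035 0.02  0.004 0.002] [ 0.664 -0.178]
[ 0.034  0.032  0.034  0.018  0.003  0.001 -0.001] [ 0.665 -0.178]
[ 0.033  0.024  0.013  0.001 -0.001  0.002 -0.005] [ 0.661 -0.178]
[ 0.008  0.002 -0.     0.001 -0.003 -0.001  0.001] [ 0.656 -0.178]
[-0.001 -0.001 -0.003  0.     0.003 -0.001 -0.   ] [ 0.65  -0.178]
```

The jar is only 33 mm high, so it is clear of the fingers. Going down to grip weight 3.

arm_command:
  plan:
    - {"x": 0,"y": 0,"z": 0.99,"ax": 0,"ay": 0,"az": 0,"gripper": -1}
    - {"x": 0,"y": 0,"z": 0.99,"ax": 0,"ay": 0,"az": 0,"gripper": -1}
    - {"x": 0,"y": 0,"z": 0.99,"ax": 0,"ay": 0,"az": 0,"gripper": -1}
    - {"x": 0,"y": 0,"z": 0.99,"ax": 0,"ay": 0,"az": 0,"gripper": -1}
    - {"x": 0,"y": 0,"z": 0.99,"ax": 0,"ay": 0,"az": 0,"gripper": -1}
    - {"x": 0,"y": 0,"z": 0.99,"ax": 0,"ay": 0,"az": 0,"gripper": -1}
    - {"x": 0,"y": 0,"z": 0.99,"ax": 0,"ay": 0,"az": 0,"gripper": -1}
    - {"x": 0,"y": 0,"z": 0.99,"ax": 0,"ay": 0,"az": 0,"gripper": -1}
    - {"x": 0,"y": 0,"z": 0,"ax": 0,"ay": 0,"az": 0,"gripper": -1}
    - {"x": 0,"y": 0,"z": 0,"ax": 0,"ay": 0,"az": 0,"gripper": 1}
    - {"x": 0,"y": 0,"z": 0,"ax": 0,"ay": 0,"az": 0,"gripper": 1}
    - {"x": 0,"y": 0,"z": 0,"ax": 0,"ay": 0,"az": 0,"gripper": 1}
    - {"x": 0,"y": 0,"z": 0,"ax": 0,"ay": 0,"az": 0,"gripper": 1}
    - {"x": 0,"y": 0,"z": 0,"ax": 0,"ay": 0,"az": 0,"gripper": 1}
  grip_force: 70

```text
time_s: 13.0
eef_pos: [0.6021, -0.1254, 0.0744]
orientation: [[0.04, 0.999, 0.003], [0.999, -0.04, 0.0], [0.0, 0.003, -1.0]]
contact_force: [-0.7, 1.0, 6.9]
opening: 0.647
grip_force: 74.4
```

arm_command:
  plan:
    - {"x": 0,"y": 0,"z": -0.3,"ax": 0,"ay": 0,"az": 0,"gripper": 1}
    - {"x": 0,"y": 0,"z": 0,"ax": 0,"ay": 0,"az": 0,"gripper": 1}
    - {"x": -0.5,"y": 0,"z": 0,"ax": 0,"ay": 0,"az": 0,"gripper": 1}
    - {"x": -0.5,"y": 0,"z": 0,"ax": 0,"ay": 0,"az": 0,"gripper": 1}

```text
time_s: 13.4
eef_pos: [0.5994, -0.1463, 0.0784]
orientation: [[0.04, 0.999, -0.001], [0.999, -0.04, -0.0], [-0.0, -0.001, -1.0]]
contact_force: [1.3, -0.6, -3.4]
opening: 0.647
grip_force: 74.5
```

arm_command:
  plan:
    - {"x": -0.6,"y": 0,"z": 0,"ax": 0,"ay": 0,"az": 0,"gripper": 1}
    - {"x": -0.6,"y": 0,"z": 0,"ax": 0,"ay": 0,"az": 0,"gripper": 1}
    - {"x": -0.6,"y": 0,"z": 0,"ax": 0,"ay": 0,"az": 0,"gripper": 1}
    - {"x": -0.6,"y": 0,"z": 0,"ax": 0,"ay": 0,"az": 0,"gripper": 1}
    - {"x": -0.6,"y": 0,"z": 0,"ax": 0,"ay": 0,"az": 0,"gripper": 1}
    - {"x": 0,"y": 0,"z": -0.8,"ax": 0,"ay": 0,"az": 0,"gripper": 1}
    - {"x": 0,"y": 0,"z": -0.8,"ax": 0,"ay": 0,"az": 0,"gripper": 1}
    - {"x": 0,"y": 0,"z": -0.8,"ax": 0,"ay": 0,"az": 0,"gripper": 1}
    - {"x": 0,"y": 0,"z": -0.8,"ax": 0,"ay": 0,"az": 0,"gripper": 1}
    - {"x": 0,"y": 0,"z": -0.8,"ax": 0,"ay": 0,"az": 0,"gripper": 1}
    - {"x": 0,"y": 0,"z": 0,"ax": 0,"ay": 0,"az": 0,"gripper": 1}

```text
time_s: 14.5
eef_pos: [0.5999, -0.2059, 0.1627]
orientation: [[0.04, 0.999, 0.006], [0.999, -0.04, -0.001], [-0.001, 0.006, -1.0]]
contact_force: [0.1, -0.1, -2.7]
opening: 0.647
grip_force: 74.9
```

```bash
cat > tray.py <<'E'
from h import *
from scipy.optimize import least_squares
def tray(c,W,dbg=True):
    # fit rectangle to wall-top points (outer 136x206, wall mid-line 132x202)
    rs=[r for r in nets.regions_of("tray_floor",c) if r["score"]>.3]
    if not rs: return None
    r=rs[0]; m=cv2.dilate(r["pixels"].astype(np.uint8),np.ones((3,3)))>0
    p=W[m]; f=p[(p[:,2]>-.003)&(p[:,2]<.04)]
    w=f[f[:,2]>.022][:,:2]
    def res(q):
        ca,sa=np.cos(q[2]),np.sin(q[2]); d=w-q[:2]; a=d@[ca,sa]; b=d@[-sa,ca]
        dx=abs(a)-.066; dy=abs(b)-.101
        sd=np.where((dx<0)&(dy<0),np.maximum(dx,dy),np.hypot(np.maximum(dx,0),np.maximum(dy,0)))
        return sd
    x0=[*np.median(f[:,:2],0),0]
    s=least_squares(res,x0,loss="soft_l1",f_scale=.003)
    print("tray",np.round(s.x,4),"score",round(r["score"],2),"n",len(w),"med|res|",np.round(np.median(abs(s.fun)),4),"rect",r["rect"],"floor z",np.round(np.median(f[f[:,2]<.015][:,2]),4))
    return s.x
if __name__=="__main__":
    import sys
    for n in ("top","side"):
        c=imaging.read_camera(n); W=cloud(c); tray(c,W)
        if len(sys.argv)>1: cv2.imwrite(f"pics/{sys.argv[1]}_{n}.png",c["img"])
E
python3 tray.py t1
```

```text
tray [0.4793 0.0245 0.0561] score 0.9 n 395 med|res| 0.0018 rect [213.1, 162.9, 283.0, 230.4] floor z 0.0037
tray [0.4782 0.0215 0.0596] score 0.85 n 405 med|res| 0.0016 rect [303.0, 177.8, 355.1, 228.2] floor z 0.0047
```

arm_command:
  plan:
    - {"x": 0,"y": 0,"z": 0,"ax": 0,"ay": 0,"az": -0.6,"gripper": 1}
    - {"x": 0,"y": 0,"z": 0,"ax": 0,"ay": 0,"az": -0.6,"gripper": 1}
    - {"x": 0.3,"y": -0.9,"z": 0,"ax": 0,"ay": 0,"az": 0,"gripper": 1}
    - {"x": 0.8,"y": -0.9,"z": 0,"ax": 0,"ay": 0,"az": 0,"gripper": 1}
    - {"x": 0.9,"y": -0.9,"z": 0,"ax": 0,"ay": 0,"az": 0,"gripper": 1}
    - {"x": 0.9,"y": -0.9,"z": 0,"ax": 0,"ay": 0,"az": 0,"gripper": 1}
    - {"x": 0.9,"y": -0.9,"z": 0,"ax": 0,"ay": 0,"az": 0,"gripper": 1}
    - {"x": 0.9,"y": -0.9,"z": 0,"ax": 0,"ay": 0,"az": 0,"gripper": 1}
    - {"x": 0.9,"y": 0,"z": 0,"ax": 0,"ay": 0,"az": 0,"gripper": 1}
    - {"x": 0.9,"y": 0,"z": 0,"ax": 0,"ay": 0,"az": 0,"gripper": 1}
    - {"x": 0.9,"y": 0,"z": 0,"ax": 0,"ay": 0,"az": 0,"gripper": 1}
    - {"x": 0.9,"y": 0,"z": 0,"ax": 0,"ay": 0,"az": 0,"gripper": 1}
    - {"x": 0.9,"y": 0,"z": 0,"ax": 0,"ay": 0,"az": 0,"gripper": 1}
    - {"x": 0.9,"y": 0,"z": 0,"ax": 0,"ay": 0,"az": 0,"gripper": 1}
    - {"x": 0.9,"y": 0,"z": 0,"ax": 0,"ay": 0,"az": 0,"gripper": 1}
    - {"x": 0.9,"y": 0,"z": 0,"ax": 0,"ay": 0,"az": 0,"gripper": 1}
    - {"x": 0.9,"y": 0,"z": 0,"ax": 0,"ay": 0,"az": 0,"gripper": 1}
    - {"x": 0.9,"y": 0,"z": 0,"ax": 0,"ay": 0,"az": 0,"gripper": 1}
    - {"x": 0,"y": 0,"z": 0,"ax": 0,"ay": 0,"az": 0,"gripper": 1}

```text
time_s: 16.6
eef_pos: [0.4737, 0.0648, 0.1581]
orientation: [[-0.06, 0.998, -0.002], [0.998, 0.06, 0.001], [0.001, -0.002, -1.0]]
contact_force: [-0.4, -0.4, -3.6]
opening: 0.648
grip_force: 75.2
```

```bash
python3 tray.py t2
```

```text
tray [0.4798 0.0201 0.0544] score 0.77 n 533 med|res| 0.0015 rect [214.8, 165.2, 315.9, 229.8] floor z 0.0038
tray [0.4781 0.0213 0.055 ] score 0.65 n 412 med|res| 0.0016 rect [303.4, 178.9, 355.6, 226.7] floor z 0.0048
```

View pics/t2_side.png

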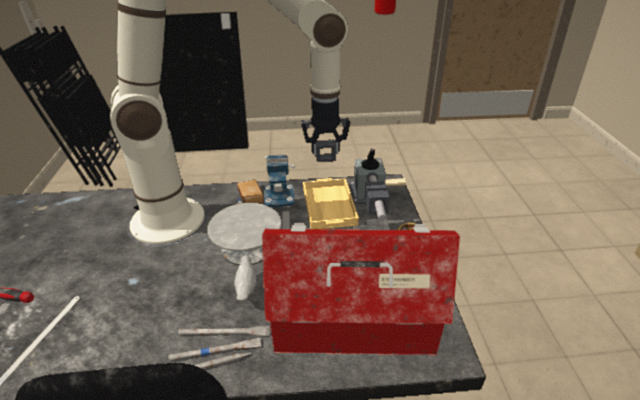

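The weight hangs level in the gripper at (327,150) and the tray hasn't moved (331,203). Lowering it now.

arm_command:
  plan:
    - {"x": 0.5,"y": 0.05,"z": 0,"ax": 0,"ay": 0,"az": 0,"gripper": 1}
    - {"x": 0.5,"y": 0.05,"z": 0,"ax": 0,"ay": 0,"az": 0,"gripper": 1}
    - {"x": 0,"y": 0,"z": 0.9,"ax": 0,"ay": 0,"az": 0,"gripper": 1}
    - {"x": 0,"y": 0,"z": 0.9,"ax": 0,"ay": 0,"az": 0,"gripper": 1}
    - {"x": 0,"y": 0,"z": 0.9,"ax": 0,"ay": 0,"az": 0,"gripper": 1}
    - {"x": 0,"y": 0,"z": 0.9,"ax": 0,"ay": 0,"az": 0,"gripper": 1}
    - {"x": 0,"y": 0,"z": 0.9,"ax": 0,"ay": 0,"az": 0,"gripper": 1}
    - {"x": 0,"y": 0,"z": 0.9,"ax": 0,"ay": 0,"az": 0,"gripper": 1}
    - {"x": 0,"y": 0,"z": 0.6,"ax": 0,"ay": 0,"az": 0,"gripper": 1}
    - {"x": 0,"y": 0,"z": 0.4,"ax": 0,"ay": 0,"az": 0,"gripper": 1}
    - {"x": 0,"y": 0,"z": 0.3,"ax": 0,"ay": 0,"az": 0,"gripper": 1}
    - {"x": 0,"y": 0,"z": 0,"ax": 0,"ay": 0,"az": 0,"gripper": 1}

```text
time_s: 18.0
eef_pos: [0.4753, 0.0822, 0.0245]
orientation: [[-0.055, 0.998, -0.001], [0.998, 0.055, -0.0], [-0.0, -0.001, -1.0]]
contact_force: [-1.3, 0.1, -3.5]
opening: 0.65
grip_force: 75.3
```

arm_command:
  plan:
    - {"x": 0,"y": 0,"z": 0.2,"ax": 0,"ay": 0,"az": 0,"gripper": 1}
    - {"x": 0,"y": 0,"z": 0.1,"ax": 0,"ay": 0,"az": 0,"gripper": 1}
    - {"x": 0,"y": 0,"z": 0,"ax": 0,"ay": 0,"az": 0,"gripper": 1}
    - {"x": 0,"y": 0,"z": 0,"ax": 0,"ay": 0,"az": 0,"gripper": 1}

```text
time_s: 18.4
eef_pos: [0.4756, 0.0821, 0.0191]
orientation: [[-0.055, 0.998, 0.0], [0.998, 0.055, 0.0], [0.0, 0.0, -1.0]]
contact_force: [-0.4, -0.1, -3.6]
opening: 0.648
grip_force: 75.3
```

arm_command:
  plan:
    - {"x": 0,"y": 0,"z": 0.1,"ax": 0,"ay": 0,"az": 0,"gripper": 1}
    - {"x": 0,"y": 0,"z": 0.05,"ax": 0,"ay": 0,"az": 0,"gripper": 1}
    - {"x": 0,"y": 0,"z": 0,"ax": 0,"ay": 0,"az": 0,"gripper": 1}

```text
time_s: 18.7
eef_pos: [0.4759, 0.0822, 0.0175]
orientation: [[-0.055, 0.998, 0.001], [0.998, 0.055, 0.001], [0.0, 0.001, -1.0]]
contact_force: [-4.9, -1.9, 16.2]
opening: 0.65
grip_force: 77.0
```

arm_command:
  plan:
    - {"x": 0,"y": 0,"z": 0,"ax": 0,"ay": 0,"az": 0,"gripper": -0.65}
    - {"x": 0,"y": 0,"z": 0,"ax": 0,"ay": 0,"az": 0,"gripper": -0.65}
    - {"x": 0,"y": 0,"z": 0,"ax": 0,"ay": 0,"az": 0,"gripper": -0.65}
    - {"x": 0,"y": 0,"z": 0,"ax": 0,"ay": 0,"az": 0,"gripper": -0.65}
    - {"x": 0,"y": 0,"z": -0.5,"ax": 0,"ay": 0,"az": 0,"gripper": -0.65}
    - {"x": 0,"y": 0,"z": -0.9,"ax": 0,"ay": 0,"az": 0,"gripper": -0.65}
    - {"x": 0,"y": 0,"z": -0.9,"ax": 0,"ay": 0,"az": 0,"gripper": -0.65}
    - {"x": 0,"y": 0,"z": -0.9,"ax": 0,"ay": 0,"az": 0,"gripper": -0.65}
    - {"x": 0,"y": 0,"z": -0.9,"ax": 0,"ay": 0,"az": 0,"gripper": -0.65}
    - {"x": 0,"y": 0,"z": -0.9,"ax": 0,"ay": 0,"az": 0,"gripper": -0.65}
    - {"x": 0,"y": 0,"z": -0.9,"ax": 0,"ay": 0,"az": 0,"gripper": -0.65}
    - {"x": 0,"y": 0,"z": -0.9,"ax": 0,"ay": 0,"az": 0,"gripper": -0.65}
    - {"x": 0,"y": 0,"z": -0.9,"ax": 0,"ay": 0,"az": 0,"gripper": -1}
    - {"x": 0,"y": 0,"z": 0,"ax": 0,"ay": 0,"az": 0,"gripper": -1}

```text
time_s: 20.1
eef_pos: [0.4773, 0.0824, 0.1727]
orientation: [[-0.055, 0.998, 0.005], [0.998, 0.055, 0.001], [0.001, 0.005, -1.0]]
contact_force: [0.2, -0.3, 0.6]
opening: 0.999
grip_force: 0.0
```

```bash
cat > w.py <<'E'
from tray import *
import sys
c=imaging.read_camera("top"); W=cloud(c); q=tray(c,W); Z=W[...,2]
if len(sys.argv)>1:
    x=cv2.resize(c["img"][95:245,205:365],(640,600),interpolation=cv2.INTER_CUBIC); cv2.imwrite("pics/%s.png"%sys.argv[1],x)
for (xl,xh,zl,zh,yl,yh) in ((.56,.65,.108,.125,-.2,.02),(.40,.56,.05,.075,-.1,.14)):
    m=(W[...,0]>xl)&(W[...,0]<xh)&(Z>zl)&(Z<zh)&(W[...,1]>yl)&(W[...,1]<yh)
    n,l,st,_=cv2.connectedComponentsWithStats(m.astype(np.uint8))
    for i in range(1,n):
        if st[i,4]>60: r=cv2.minAreaRect(W[l==i][:,:2].astype(np.float32)); print("obj",st[i,4],np.round(r[0],4),np.round(r[1],3),round(r[2],1),np.round(np.median(W[l==i][:,2]),3))
E
python3 w.py w1
```

```text
tray [0.4797 0.0192 0.0569] score 0.71 n 542 med|res| 0.0015 rect [220.5, 164.3, 315.1, 232.1] floor z 0.0039
obj 394 [ 0.6037 -0.0431] [0.035 0.056] 88.2 0.116
obj 387 [ 0.6017 -0.0887] [0.035 0.056] 88.3 0.116
obj 366 [0.4751 0.0767] [0.057 0.032] 3.4 0.06
```

arm_command:
  plan:
    - {"x": 0,"y": 0,"z": -0.5,"ax": 0,"ay": 0,"az": 0.6,"gripper": -1}
    - {"x": 0,"y": 0,"z": -0.5,"ax": 0,"ay": 0,"az": 0.6,"gripper": -1}
    - {"x": -0.92,"y": 0.73,"z": 0,"ax": 0,"ay": 0,"az": 0,"gripper": -1}
    - {"x": -0.92,"y": 0.73,"z": 0,"ax": 0,"ay": 0,"az": 0,"gripper": -1}
    - {"x": -0.92,"y": 0.73,"z": 0,"ax": 0,"ay": 0,"az": 0,"gripper": -1}
    - {"x": -0.92,"y": 0.73,"z": 0,"ax": 0,"ay": 0,"az": 0,"gripper": -1}
    - {"x": -0.92,"y": 0.73,"z": 0,"ax": 0,"ay": 0,"az": 0,"gripper": -1}
    - {"x": -0.92,"y": 0.73,"z": 0,"ax": 0,"ay": 0,"az": 0,"gripper": -1}
    - {"x": -0.92,"y": 0.73,"z": 0,"ax": 0,"ay": 0,"az": 0,"gripper": -1}
    - {"x": -0.92,"y": 0.73,"z": 0,"ax": 0,"ay": 0,"az": 0,"gripper": -1}
    - {"x": -0.92,"y": 0.73,"z": 0,"ax": 0,"ay": 0,"az": 0,"gripper": -1}
    - {"x": 0,"y": 0,"z": 0,"ax": 0,"ay": 0,"az": 0,"gripper": -1}
    - {"x": 0,"y": 0,"z": 0,"ax": 0,"ay": 0,"az": 0,"gripper": -1}

```text
time_s: 21.5
eef_pos: [0.599, -0.089, 0.1884]
orientation: [[0.042, 0.999, -0.003], [0.999, -0.042, 0.0], [0.0, -0.003, -1.0]]
contact_force: [-0.7, -0.1, -0.6]
opening: 0.999
grip_force: 0.0
```

arm_command:
  plan:
    - {"x": 0,"y": 0.13,"z": 0,"ax": 0,"ay": 0,"az": 0,"gripper": -1}
    - {"x": 0,"y": 0,"z": 0.95,"ax": 0,"ay": 0,"az": 0,"gripper": -1}
    - {"x": 0,"y": 0,"z": 0.95,"ax": 0,"ay": 0,"az": 0,"gripper": -1}
    - {"x": 0,"y": 0,"z": 0.95,"ax": 0,"ay": 0,"az": 0,"gripper": -1}
    - {"x": 0,"y": 0,"z": 0.95,"ax": 0,"ay": 0,"az": 0,"gripper": -1}
    - {"x": 0,"y": 0,"z": 0.95,"ax": 0,"ay": 0,"az": 0,"gripper": -1}
    - {"x": 0,"y": 0,"z": 0.95,"ax": 0,"ay": 0,"az": 0,"gripper": -1}
    - {"x": 0,"y": 0,"z": 0,"ax": 0,"ay": 0,"az": 0,"gripper": -1}
    - {"x": 0,"y": 0,"z": 0,"ax": 0,"ay": 0,"az": 0,"gripper": 1}
    - {"x": 0,"y": 0,"z": 0,"ax": 0,"ay": 0,"az": 0,"gripper": 1}
    - {"x": 0,"y": 0,"z": 0,"ax": 0,"ay": 0,"az": 0,"gripper": 1}
    - {"x": 0,"y": 0,"z": 0,"ax": 0,"ay": 0,"az": 0,"gripper": 1}
    - {"x": 0,"y": 0,"z": 0,"ax": 0,"ay": 0,"az": 0,"gripper": 1}

```text
time_s: 22.8
eef_pos: [0.6038, -0.0886, 0.0774]
orientation: [[0.04, 0.999, 0.002], [0.999, -0.04, 0.0], [0.0, 0.002, -1.0]]
contact_force: [0.0, 1.5, 5.7]
opening: 0.645
grip_force: 74.5
```

arm_command:
  plan:
    - {"x": 0,"y": 0,"z": -0.3,"ax": 0,"ay": 0,"az": 0,"gripper": 1}
    - {"x": 0,"y": 0,"z": 0,"ax": 0,"ay": 0,"az": 0,"gripper": 1}
    - {"x": -0.5,"y": 0,"z": 0,"ax": 0,"ay": 0,"az": 0,"gripper": 1}
    - {"x": -0.5,"y": 0,"z": 0,"ax": 0,"ay": 0,"az": 0,"gripper": 1}
    - {"x": 0,"y": 0,"z": 0,"ax": 0,"ay": 0,"az": 0,"gripper": 1}

```text
time_s: 23.3
eef_pos: [0.6011, -0.1124, 0.0816]
orientation: [[0.044, 0.999, -0.001], [0.999, -0.044, -0.002], [-0.002, -0.001, -1.0]]
contact_force: [-0.5, -1.6, -2.8]
opening: 0.649
grip_force: 74.4
```

arm_command:
  plan:
    - {"x": -0.6,"y": 0,"z": 0,"ax": 0,"ay": 0,"az": 0,"gripper": 1}
    - {"x": -0.6,"y": 0,"z": 0,"ax": 0,"ay": 0,"az": 0,"gripper": 1}
    - {"x": -0.6,"y": 0,"z": 0,"ax": 0,"ay": 0,"az": 0,"gripper": 1}
    - {"x": -0.6,"y": 0,"z": 0,"ax": 0,"ay": 0,"az": 0,"gripper": 1}
    - {"x": -0.6,"y": 0,"z": 0,"ax": 0,"ay": 0,"az": 0,"gripper": 1}
    - {"x": -0.6,"y": 0,"z": 0,"ax": 0,"ay": 0,"az": 0,"gripper": 1}
    - {"x": -0.6,"y": 0,"z": 0,"ax": 0,"ay": 0,"az": 0,"gripper": 1}
    - {"x": -0.6,"y": 0,"z": 0,"ax": 0,"ay": 0,"az": 0,"gripper": 1}
    - {"x": 0,"y": 0,"z": 0,"ax": 0,"ay": 0,"az": 0,"gripper": 1}
    - {"x": 0,"y": 0,"z": -0.8,"ax": 0,"ay": 0,"az": 0,"gripper": 1}
    - {"x": 0,"y": 0,"z": -0.8,"ax": 0,"ay": 0,"az": 0,"gripper": 1}
    - {"x": 0,"y": 0,"z": -0.8,"ax": 0,"ay": 0,"az": 0,"gripper": 1}
    - {"x": 0,"y": 0,"z": -0.8,"ax": 0,"ay": 0,"az": 0,"gripper": 1}
    - {"x": 0,"y": 0,"z": -0.8,"ax": 0,"ay": 0,"az": 0,"gripper": 1}
    - {"x": 0,"y": 0,"z": 0,"ax": 0,"ay": 0,"az": 0,"gripper": 1}

```text
time_s: 24.8
eef_pos: [0.6001, -0.2052, 0.1657]
orientation: [[0.04, 0.999, 0.006], [0.999, -0.04, -0.002], [-0.001, 0.006, -1.0]]
contact_force: [1.6, 0.3, -2.2]
opening: 0.647
grip_force: 74.6
```

```bash
python3 w.py w2; python3 tray.py
```

```text
tray [0.4795 0.0245 0.0562] score 0.95 n 425 med|res| 0.0018 rect [212.9, 165.2, 289.9, 231.6] floor z 0.0038
obj 391 [ 0.6039 -0.0445] [0.033 0.057] 88.7 0.117
obj 363 [0.4754 0.0771] [0.057 0.032] 3.4 0.06
tray [0.4793 0.0246 0.0558] score 0.89 n 422 med|res| 0.0017 rect [214.5, 166.3, 288.4, 232.5] floor z 0.0037
tray [0.4782 0.0204 0.0575] score 0.63 n 347 med|res| 0.0017 rect [302.8, 177.4, 358.4, 227.6] floor z 0.0048
```

arm_command:
  plan:
    - {"x": 0,"y": 0,"z": 0,"ax": 0,"ay": 0,"az": -0.6,"gripper": 1}
    - {"x": 0,"y": 0,"z": 0,"ax": 0,"ay": 0,"az": -0.6,"gripper": 1}
    - {"x": 0.95,"y": -0.9,"z": 0,"ax": 0,"ay": 0,"az": 0,"gripper": 1}
    - {"x": 0.95,"y": -0.9,"z": 0,"ax": 0,"ay": 0,"az": 0,"gripper": 1}
    - {"x": 0.95,"y": -0.9,"z": 0,"ax": 0,"ay": 0,"az": 0,"gripper": 1}
    - {"x": 0.95,"y": -0.9,"z": 0,"ax": 0,"ay": 0,"az": 0,"gripper": 1}
    - {"x": 0.95,"y": -0.9,"z": 0,"ax": 0,"ay": 0,"az": 0,"gripper": 1}
    - {"x": 0.95,"y": -0.9,"z": 0,"ax": 0,"ay": 0,"az": 0,"gripper": 1}
    - {"x": 0.95,"y": 0,"z": 0,"ax": 0,"ay": 0,"az": 0,"gripper": 1}
    - {"x": 0.95,"y": 0,"z": 0,"ax": 0,"ay": 0,"az": 0,"gripper": 1}
    - {"x": 0.95,"y": 0,"z": 0,"ax": 0,"ay": 0,"az": 0,"gripper": 1}
    - {"x": 0.95,"y": 0,"z": 0,"ax": 0,"ay": 0,"az": 0,"gripper": 1}
    - {"x": 0.95,"y": 0,"z": 0,"ax": 0,"ay": 0,"az": 0,"gripper": 1}
    - {"x": 0.95,"y": 0,"z": 0,"ax": 0,"ay": 0,"az": 0,"gripper": 1}
    - {"x": 0,"y": 0,"z": 0,"ax": 0,"ay": 0,"az": 0,"gripper": 1}

```text
time_s: 26.6
eef_pos: [0.4769, 0.0199, 0.1614]
orientation: [[-0.06, 0.998, -0.001], [0.998, 0.06, 0.001], [0.001, -0.001, -1.0]]
contact_force: [-0.7, 0.1, -3.4]
opening: 0.647
grip_force: 75.1
```

```bash
python3 tray.py
```

```text
tray [0.4798 0.0193 0.0566] score 0.9 n 428 med|res| 0.0016 rect [235.7, 165.6, 316.3, 227.6] floor z 0.0038
tray [0.4782 0.0206 0.0577] score 0.97 n 361 med|res| 0.0018 rect [302.0, 179.5, 357.0, 227.0] floor z 0.0048
```

arm_command:
  plan:
    - {"x": -0.1,"y": 0.1,"z": 0.9,"ax": 0,"ay": 0,"az": 0,"gripper": 1}
    - {"x": 0,"y": 0,"z": 0.9,"ax": 0,"ay": 0,"az": 0,"gripper": 1}
    - {"x": 0,"y": 0,"z": 0.9,"ax": 0,"ay": 0,"az": 0,"gripper": 1}
    - {"x": 0,"y": 0,"z": 0.9,"ax": 0,"ay": 0,"az": 0,"gripper": 1}
    - {"x": 0,"y": 0,"z": 0.9,"ax": 0,"ay": 0,"az": 0,"gripper": 1}
    - {"x": 0,"y": 0,"z": 0.9,"ax": 0,"ay": 0,"az": 0,"gripper": 1}
    - {"x": 0,"y": 0,"z": 0.6,"ax": 0,"ay": 0,"az": 0,"gripper": 1}
    - {"x": 0,"y": 0,"z": 0.4,"ax": 0,"ay": 0,"az": 0,"gripper": 1}
    - {"x": 0,"y": 0,"z": 0.3,"ax": 0,"ay": 0,"az": 0,"gripper": 1}
    - {"x": 0,"y": 0,"z": 0.2,"ax": 0,"ay": 0,"az": 0,"gripper": 1}
    - {"x": 0,"y": 0,"z": 0.1,"ax": 0,"ay": 0,"az": 0,"gripper": 1}
    - {"x": 0,"y": 0,"z": 0,"ax": 0,"ay": 0,"az": 0,"gripper": 1}
    - {"x": 0,"y": 0,"z": 0,"ax": 0,"ay": 0,"az": 0,"gripper": 1}

```text
time_s: 28.1
eef_pos: [0.4799, 0.0151, 0.0223]
orientation: [[-0.055, 0.998, 0.001], [0.998, 0.055, 0.0], [0.0, 0.001, -1.0]]
contact_force: [-0.1, 1.0, -3.0]
opening: 0.643
grip_force: 75.1
```

arm_command:
  plan:
    - {"x": 0,"y": 0,"z": 0.1,"ax": 0,"ay": 0,"az": 0,"gripper": 1}
    - {"x": 0,"y": 0,"z": 0,"ax": 0,"ay": 0,"az": 0,"gripper": 1}

```text
time_s: 28.3
eef_pos: [0.4802, 0.0151, 0.0204]
orientation: [[-0.055, 0.998, 0.001], [0.998, 0.055, 0.0], [0.0, 0.001, -1.0]]
contact_force: [0.1, 0.5, 2.3]
opening: 0.648
grip_force: 75.2
```

Touching the floor. Release and go up.

arm_command:
  plan:
    - {"x": 0,"y": 0,"z": 0,"ax": 0,"ay": 0,"az": 0,"gripper": -0.65}
    - {"x": 0,"y": 0,"z": 0,"ax": 0,"ay": 0,"az": 0,"gripper": -0.65}
    - {"x": 0,"y": 0,"z": 0,"ax": 0,"ay": 0,"az": 0,"gripper": -0.65}
    - {"x": 0,"y": 0,"z": 0,"ax": 0,"ay": 0,"az": 0,"gripper": -0.65}
    - {"x": 0,"y": 0,"z": -0.5,"ax": 0,"ay": 0,"az": 0,"gripper": -0.65}
    - {"x": 0,"y": 0,"z": -0.9,"ax": 0,"ay": 0,"az": 0,"gripper": -0.65}
    - {"x": 0,"y": 0,"z": -0.9,"ax": 0,"ay": 0,"az": 0,"gripper": -0.65}
    - {"x": 0,"y": 0,"z": -0.9,"ax": 0,"ay": 0,"az": 0,"gripper": -0.65}
    - {"x": 0,"y": 0,"z": -0.9,"ax": 0,"ay": 0,"az": 0,"gripper": -0.65}
    - {"x": 0,"y": 0,"z": -0.9,"ax": 0,"ay": 0,"az": 0,"gripper": -0.65}
    - {"x": 0,"y": 0,"z": -0.9,"ax": 0,"ay": 0,"az": 0,"gripper": -0.65}
    - {"x": 0,"y": 0,"z": -0.9,"ax": 0,"ay": 0,"az": 0,"gripper": -0.65}
    - {"x": 0,"y": 0,"z": -0.9,"ax": 0,"ay": 0,"az": 0,"gripper": -1}
    - {"x": 0,"y": 0,"z": 0,"ax": 0,"ay": 0,"az": 0,"gripper": -1}

```text
time_s: 29.7
eef_pos: [0.4814, 0.0151, 0.1768]
orientation: [[-0.055, 0.998, 0.005], [0.998, 0.055, 0.001], [0.0, 0.005, -1.0]]
contact_force: [1.3, 0.4, 0.4]
opening: 1.002
grip_force: 0.0
```

```bash
python3 w.py w3
```

```text
tray [0.4799 0.0192 0.054 ] score 0.65 n 422 med|res| 0.0017 rect [236.1, 165.5, 315.1, 227.3] floor z 0.0038
obj 391 [ 0.6039 -0.0431] [0.035 0.056] 88.5 0.117
obj 262 [0.4789 0.0131] [0.056 0.03 ] 3.5 0.06
```

arm_command:
  plan:
    - {"x": 0,"y": 0,"z": -0.5,"ax": 0,"ay": 0,"az": 0.6,"gripper": -1}
    - {"x": 0,"y": 0,"z": -0.5,"ax": 0,"ay": 0,"az": 0.6,"gripper": -1}
    - {"x": -0.39,"y": 0.91,"z": 0,"ax": 0,"ay": 0,"az": 0,"gripper": -1}
    - {"x": -0.39,"y": 0.91,"z": 0,"ax": 0,"ay": 0,"az": 0,"gripper": -1}
    - {"x": -0.39,"y": 0.91,"z": 0,"ax": 0,"ay": 0,"az": 0,"gripper": -1}
    - {"x": -0.39,"y": 0.91,"z": 0,"ax": 0,"ay": 0,"az": 0,"gripper": -1}
    - {"x": -0.39,"y": 0.91,"z": 0,"ax": 0,"ay": 0,"az": 0,"gripper": -1}
    - {"x": -0.39,"y": 0.91,"z": 0,"ax": 0,"ay": 0,"az": 0,"gripper": -1}
    - {"x": -0.39,"y": 0.91,"z": 0,"ax": 0,"ay": 0,"az": 0,"gripper": -1}
    - {"x": 0,"y": 0,"z": 0,"ax": 0,"ay": 0,"az": 0,"gripper": -1}
    - {"x": 0,"y": 0,"z": 0,"ax": 0,"ay": 0,"az": 0,"gripper": -1}

```text
time_s: 30.9
eef_pos: [0.6035, -0.0446, 0.1924]
orientation: [[0.041, 0.999, -0.003], [0.999, -0.041, 0.0], [-0.0, -0.003, -1.0]]
contact_force: [-0.1, -0.6, -0.1]
opening: 0.999
grip_force: 0.0
```

arm_command:
  plan:
    - {"x": 0,"y": 0,"z": 0.98,"ax": 0,"ay": 0,"az": 0,"gripper": -1}
    - {"x": 0,"y": 0,"z": 0.98,"ax": 0,"ay": 0,"az": 0,"gripper": -1}
    - {"x": 0,"y": 0,"z": 0.98,"ax": 0,"ay": 0,"az": 0,"gripper": -1}
    - {"x": 0,"y": 0,"z": 0.98,"ax": 0,"ay": 0,"az": 0,"gripper": -1}
    - {"x": 0,"y": 0,"z": 0.98,"ax": 0,"ay": 0,"az": 0,"gripper": -1}
    - {"x": 0,"y": 0,"z": 0.98,"ax": 0,"ay": 0,"az": 0,"gripper": -1}
    - {"x": 0,"y": 0,"z": 0,"ax": 0,"ay": 0,"az": 0,"gripper": -1}
    - {"x": 0,"y": 0,"z": 0,"ax": 0,"ay": 0,"az": 0,"gripper": 1}
    - {"x": 0,"y": 0,"z": 0,"ax": 0,"ay": 0,"az": 0,"gripper": 1}
    - {"x": 0,"y": 0,"z": 0,"ax": 0,"ay": 0,"az": 0,"gripper": 1}
    - {"x": 0,"y": 0,"z": 0,"ax": 0,"ay": 0,"az": 0,"gripper": 1}
    - {"x": 0,"y": 0,"z": 0,"ax": 0,"ay": 0,"az": 0,"gripper": 1}
    - {"x": 0,"y": 0,"z": -0.3,"ax": 0,"ay": 0,"az": 0,"gripper": 1}
    - {"x": 0,"y": 0,"z": 0,"ax": 0,"ay": 0,"az": 0,"gripper": 1}
    - {"x": -0.5,"y": 0,"z": 0,"ax": 0,"ay": 0,"az": 0,"gripper": 1}
    - {"x": 0,"y": 0,"z": 0,"ax": 0,"ay": 0,"az": 0,"gripper": 1}

```text
time_s: 32.5
eef_pos: [0.6037, -0.0573, 0.082]
orientation: [[0.043, 0.999, -0.001], [0.999, -0.043, -0.002], [-0.002, -0.001, -1.0]]
contact_force: [1.0, -1.9, -2.9]
opening: 0.649
grip_force: 74.4
```

arm_command:
  plan:
    - {"x": -0.6,"y": 0,"z": 0,"ax": 0,"ay": 0,"az": 0,"gripper": 1}
    - {"x": -0.6,"y": 0,"z": 0,"ax": 0,"ay": 0,"az": 0,"gripper": 1}
    - {"x": -0.6,"y": 0,"z": 0,"ax": 0,"ay": 0,"az": 0,"gripper": 1}
    - {"x": -0.6,"y": 0,"z": 0,"ax": 0,"ay": 0,"az": 0,"gripper": 1}
    - {"x": -0.6,"y": 0,"z": 0,"ax": 0,"ay": 0,"az": 0,"gripper": 1}
    - {"x": -0.6,"y": 0,"z": 0,"ax": 0,"ay": 0,"az": 0,"gripper": 1}
    - {"x": -0.6,"y": 0,"z": 0,"ax": 0,"ay": 0,"az": 0,"gripper": 1}
    - {"x": -0.6,"y": 0,"z": 0,"ax": 0,"ay": 0,"az": 0,"gripper": 1}
    - {"x": -0.6,"y": 0,"z": 0,"ax": 0,"ay": 0,"az": 0,"gripper": 1}
    - {"x": -0.6,"y": 0,"z": 0,"ax": 0,"ay": 0,"az": 0,"gripper": 1}
    - {"x": -0.6,"y": 0,"z": 0,"ax": 0,"ay": 0,"az": 0,"gripper": 1}
    - {"x": -0.6,"y": 0,"z": 0,"ax": 0,"ay": 0,"az": 0,"gripper": 1}
    - {"x": -0.3,"y": 0,"z": 0,"ax": 0,"ay": 0,"az": 0,"gripper": 1}
    - {"x": 0,"y": 0,"z": 0,"ax": 0,"ay": 0,"az": 0,"gripper": 1}

```text
time_s: 33.9
eef_pos: [0.5978, -0.2062, 0.0823]
orientation: [[0.043, 0.999, -0.0], [0.999, -0.043, -0.001], [-0.001, -0.0, -1.0]]
contact_force: [-0.1, -0.0, -3.1]
opening: 0.648
grip_force: 74.4
```

arm_command:
  plan:
    - {"x": 0,"y": 0,"z": -0.8,"ax": 0,"ay": 0,"az": 0,"gripper": 1}
    - {"x": 0,"y": 0,"z": -0.8,"ax": 0,"ay": 0,"az": 0,"gripper": 1}
    - {"x": 0,"y": 0,"z": -0.8,"ax": 0,"ay": 0,"az": 0,"gripper": 1}
    - {"x": 0,"y": 0,"z": -0.8,"ax": 0,"ay": 0,"az": 0,"gripper": 1}
    - {"x": 0,"y": 0,"z": -0.8,"ax": 0,"ay": 0,"az": 0,"gripper": 1}
    - {"x": 0,"y": 0,"z": 0,"ax": 0,"ay": 0,"az": -0.6,"gripper": 1}
    - {"x": 0,"y": 0,"z": 0,"ax": 0,"ay": 0,"az": -0.6,"gripper": 1}
    - {"x": 0.93,"y": -0.88,"z": 0,"ax": 0,"ay": 0,"az": 0,"gripper": 1}
    - {"x": 0.93,"y": -0.88,"z": 0,"ax": 0,"ay": 0,"az": 0,"gripper": 1}
    - {"x": 0.93,"y": -0.88,"z": 0,"ax": 0,"ay": 0,"az": 0,"gripper": 1}
    - {"x": 0.93,"y": -0.88,"z": 0,"ax": 0,"ay": 0,"az": 0,"gripper": 1}
    - {"x": 0.93,"y": -0.88,"z": 0,"ax": 0,"ay": 0,"az": 0,"gripper": 1}
    - {"x": 0.93,"y": -0.88,"z": 0,"ax": 0,"ay": 0,"az": 0,"gripper": 1}
    - {"x": 0.93,"y": 0,"z": 0,"ax": 0,"ay": 0,"az": 0,"gripper": 1}
    - {"x": 0.93,"y": 0,"z": 0,"ax": 0,"ay": 0,"az": 0,"gripper": 1}
    - {"x": 0.93,"y": 0,"z": 0,"ax": 0,"ay": 0,"az": 0,"gripper": 1}
    - {"x": 0,"y": 0,"z": 0,"ax": 0,"ay": 0,"az": 0,"gripper": 1}
    - {"x": 0,"y": 0,"z": 0,"ax": 0,"ay": 0,"az": 0,"gripper": 1}

```text
time_s: 35.7
eef_pos: [0.4839, -0.0433, 0.1632]
orientation: [[-0.056, 0.998, 0.001], [0.998, 0.056, -0.0], [-0.0, 0.001, -1.0]]
contact_force: [-0.1, -0.3, -2.1]
opening: 0.644
grip_force: 75.2
```

```bash
python3 w.py w4; python3 tray.py t4
```

```text
tray [ 0.5164 -0.013  -1.4973] score 0.77 n 261 med|res| 0.0026 rect [279.5, 165.5, 314.7, 226.0] floor z 0.0036
tray [ 0.5163 -0.013  -1.4949] score 0.92 n 259 med|res| 0.0027 rect [282.9, 162.9, 313.3, 229.9] floor z 0.0034
tray [0.4782 0.0205 0.0539] score 0.82 n 346 med|res| 0.0017 rect [302.5, 179.4, 356.3, 226.3] floor z 0.0049
```

View pics/w4.png

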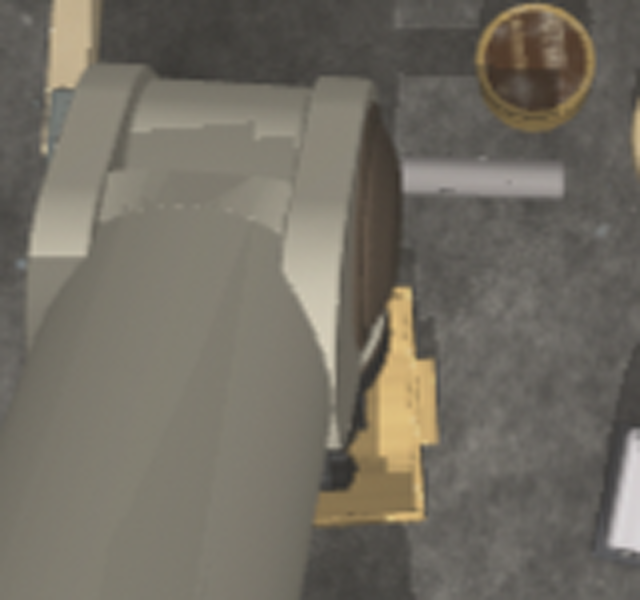

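The arm blocks the top view; the tray's right edge is at (425,400) and the rod (485,178) is empty. The side view's fit puts the tray where it was. Lowering.

arm_command:
  plan:
    - {"x": 0,"y": -0.05,"z": 0.9,"ax": 0,"ay": 0,"az": 0,"gripper": 1}
    - {"x": 0,"y": 0,"z": 0.9,"ax": 0,"ay": 0,"az": 0,"gripper": 1}
    - {"x": 0,"y": 0,"z": 0.9,"ax": 0,"ay": 0,"az": 0,"gripper": 1}
    - {"x": 0,"y": 0,"z": 0.9,"ax": 0,"ay": 0,"az": 0,"gripper": 1}
    - {"x": 0,"y": 0,"z": 0.9,"ax": 0,"ay": 0,"az": 0,"gripper": 1}
    - {"x": 0,"y": 0,"z": 0.9,"ax": 0,"ay": 0,"az": 0,"gripper": 1}
    - {"x": 0,"y": 0,"z": 0.6,"ax": 0,"ay": 0,"az": 0,"gripper": 1}
    - {"x": 0,"y": 0,"z": 0.4,"ax": 0,"ay": 0,"az": 0,"gripper": 1}
    - {"x": 0,"y": 0,"z": 0.3,"ax": 0,"ay": 0,"az": 0,"gripper": 1}
    - {"x": 0,"y": 0,"z": 0.25,"ax": 0,"ay": 0,"az": 0,"gripper": 1}
    - {"x": 0,"y": 0,"z": 0,"ax": 0,"ay": 0,"az": 0,"gripper": 1}
    - {"x": 0,"y": 0,"z": 0,"ax": 0,"ay": 0,"az": 0,"gripper": 1}

```text
time_s: 37.2
eef_pos: [0.4827, -0.0433, 0.0236]
orientation: [[-0.055, 0.998, 0.001], [0.998, 0.055, 0.0], [-0.0, 0.001, -1.0]]
contact_force: [0.5, 0.1, -2.4]
opening: 0.651
grip_force: 75.2
```

arm_command:
  plan:
    - {"x": 0,"y": 0,"z": 0.15,"ax": 0,"ay": 0,"az": 0,"gripper": 1}
    - {"x": 0,"y": 0,"z": 0,"ax": 0,"ay": 0,"az": 0,"gripper": 1}

```text
time_s: 37.4
eef_pos: [0.4833, -0.0433, 0.0208]
orientation: [[-0.055, 0.998, 0.002], [0.998, 0.055, 0.0], [-0.0, 0.002, -1.0]]
contact_force: [-0.3, -0.2, 0.6]
opening: 0.649
grip_force: 75.2
```

arm_command:
  plan:
    - {"x": 0,"y": 0,"z": 0.03,"ax": 0,"ay": 0,"az": 0,"gripper": 1}
    - {"x": 0,"y": 0,"z": 0,"ax": 0,"ay": 0,"az": 0,"gripper": -0.65}
    - {"x": 0,"y": 0,"z": 0,"ax": 0,"ay": 0,"az": 0,"gripper": -0.65}
    - {"x": 0,"y": 0,"z": 0,"ax": 0,"ay": 0,"az": 0,"gripper": -0.65}
    - {"x": 0,"y": 0,"z": 0,"ax": 0,"ay": 0,"az": 0,"gripper": -0.65}
    - {"x": 0,"y": 0,"z": -0.5,"ax": 0,"ay": 0,"az": 0,"gripper": -0.65}
    - {"x": 0,"y": 0,"z": -0.9,"ax": 0,"ay": 0,"az": 0,"gripper": -0.65}
    - {"x": 0,"y": 0,"z": -0.9,"ax": 0,"ay": 0,"az": 0,"gripper": -0.65}
    - {"x": 0,"y": 0,"z": -0.9,"ax": 0,"ay": 0,"az": 0,"gripper": -0.65}
    - {"x": 0,"y": 0,"z": -0.9,"ax": 0,"ay": 0,"az": 0,"gripper": -0.65}
    - {"x": 0,"y": 0,"z": -0.9,"ax": 0,"ay": 0,"az": 0,"gripper": -0.65}
    - {"x": 0,"y": 0,"z": -0.9,"ax": 0,"ay": 0,"az": 0,"gripper": -0.65}
    - {"x": 0,"y": 0,"z": -0.9,"ax": 0,"ay": 0,"az": 0,"gripper": -0.65}
    - {"x": 0,"y": 0,"z": -0.9,"ax": 0,"ay": 0,"az": 0,"gripper": 1}
    - {"x": 0,"y": 0,"z": 0,"ax": 0,"ay": 0,"az": 0,"gripper": 1}
    - {"x": 0,"y": 0,"z": 0,"ax": 0,"ay": 0,"az": 0,"gripper": 1}
    - {"x": 0,"y": 0,"z": 0,"ax": 0,"ay": 0,"az": 0,"gripper": 1}

```text
time_s: 39.1
eef_pos: [0.4817, -0.0432, 0.1731]
orientation: [[-0.055, 0.998, -0.001], [0.998, 0.055, 0.0], [0.0, -0.001, -1.0]]
contact_force: [0.2, -0.0, 0.1]
opening: 0.145
grip_force: 0.0
```

arm_command:
  plan:
    - {"x": 0,"y": 0,"z": 0,"ax": 0,"ay": 0,"az": 0.8,"gripper": 1}
    - {"x": 0,"y": 0,"z": 0,"ax": 0,"ay": 0,"az": 0.8,"gripper": 1}
    - {"x": 0,"y": 0,"z": 0,"ax": 0,"ay": 0,"az": 0.8,"gripper": 1}
    - {"x": 0,"y": 0,"z": 0,"ax": 0,"ay": 0,"az": 0.8,"gripper": 1}
    - {"x": -0.92,"y": -0.42,"z": 0,"ax": 0,"ay": 0,"az": 0,"gripper": 1}
    - {"x": -0.92,"y": -0.42,"z": 0,"ax": 0,"ay": 0,"az": 0,"gripper": 1}
    - {"x": -0.92,"y": -0.42,"z": 0,"ax": 0,"ay": 0,"az": 0,"gripper": 1}
    - {"x": -0.92,"y": -0.42,"z": 0,"ax": 0,"ay": 0,"az": 0,"gripper": 1}
    - {"x": -0.92,"y": -0.42,"z": 0,"ax": 0,"ay": 0,"az": 0,"gripper": 1}
    - {"x": -0.92,"y": -0.42,"z": 0,"ax": 0,"ay": 0,"az": 0,"gripper": 1}
    - {"x": -0.92,"y": -0.42,"z": 0,"ax": 0,"ay": 0,"az": 0,"gripper": 1}
    - {"x": -0.92,"y": -0.42,"z": 0,"ax": 0,"ay": 0,"az": 0,"gripper": 1}
    - {"x": -0.92,"y": -0.42,"z": 0,"ax": 0,"ay": 0,"az": 0,"gripper": 1}
    - {"x": -0.92,"y": -0.42,"z": 0,"ax": 0,"ay": 0,"az": 0,"gripper": 1}
    - {"x": 0,"y": 0,"z": 0,"ax": 0,"ay": 0,"az": 0,"gripper": 1}
    - {"x": 0,"y": 0,"z": 0,"ax": 0,"ay": 0,"az": 0,"gripper": 1}

```text
time_s: 40.7
eef_pos: [0.363, -0.2066, 0.1731]
orientation: [[0.2, 0.98, -0.001], [0.98, -0.2, 0.001], [0.0, -0.001, -1.0]]
contact_force: [0.2, 0.5, -0.3]
opening: -0.005
grip_force: 0.0
```

```bash
python3 w.py w5; python3 - <<'E'
from h import *
for n in ("top","side"):
    c=imaging.read_camera(n); W=cloud(c)
    if n=="top": cv2.imwrite("pics/w5b.png",cv2.resize(c["img"][90:290,200:440],(720,600),interpolation=cv2.INTER_CUBIC))
    m=(abs(W[...,0]-.407)<.03)&(abs(W[...,1]+.216)<.03)&(W[...,2]>.09)&(W[...,2]<.12); p=W[m]
    print(n,len(p),np.round(p.mean(0),4) if len(p) else "")
E
```

```text
tray [0.4796 0.0221 0.0586] score 0.9 n 791 med|res| 0.0016 rect [213.3, 163.7, 317.4, 229.9] floor z 0.0038
obj 353 [ 0.4817 -0.0434] [0.055 0.032] 0.8 0.06
obj 364 [0.479  0.0144] [0.056 0.032] 3.3 0.059
obj 367 [0.4753 0.0771] [0.056 0.033] 2.9 0.059
top 0 
side 0
```

View pics/w5b.png

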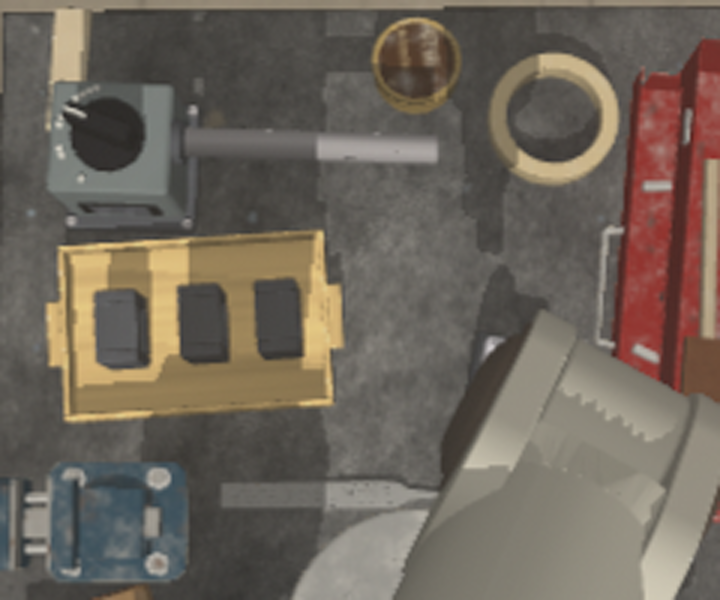

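All three weights stand separately in the tray, at about (120,328), (203,322) and (278,318). I'll re-check the dial angle with an unobstructed view.

```bash
python3 - <<'E'
from h import *
c=imaging.read_camera("top"); W=cloud(c); Z=W[...,2]
dm=(abs(W[...,0]-.608)<.04)&(abs(W[...,1]-.074)<.04)&(Z>.143)&(Z<.16)
p=W[dm][:,:2].astype(np.float32); l=cv2.fitLine(p,1,0,.01,.01).ravel(); r=cv2.minAreaRect(p)
print(len(p),r,l,np.arctan2(abs(l[1]),l[0]*np.sign(l[1])))
# pips: bright pixels on housing top
g=cv2.cvtColor(c["img"],cv2.COLOR_BGR2GRAY); 
m=(abs(W[...,0]-.608)<.045)&(abs(W[...,1]-.074)<.05)&(Z<.112)&(Z>.098)&(g>150)
n,lab,st,_=cv2.connectedComponentsWithStats(m.astype(np.uint8),connectivity=8)
for i in range(1,n):
    q=W[lab==i].mean(0); print(st[i,4],np.round(q,3),"ang",round(float(np.arctan2(q[1]-.0745,q[0]-.609)),3),"r",round(float(np.hypot(q[1]-.0745,q[0]-.609)),3))
E
```

```text
167 ((0.6086236834526062, 0.07468640059232712), (0.04976299777626991, 0.014259351417422295), 67.48101806640625) [0.37360415 0.9275882  0.60768235 0.07461008] 1.1879048
3 [0.637 0.1   0.106] ang 0.75 r 0.038
8 [0.619 0.112 0.104] ang 1.319 r 0.039
13 [0.597 0.111 0.106] ang 1.895 r 0.038
4 [0.576 0.095 0.107] ang 2.587 r 0.039
```

arm_command:
  plan:
    - {"x": 0,"y": 0,"z": 0.85,"ax": 0,"ay": 0,"az": 0,"gripper": 1}
    - {"x": 0,"y": 0,"z": 0.85,"ax": 0,"ay": 0,"az": 0,"gripper": 1}
    - {"x": 0,"y": 0,"z": 0.85,"ax": 0,"ay": 0,"az": 0,"gripper": 1}
    - {"x": 0,"y": 0,"z": 0.85,"ax": 0,"ay": 0,"az": 0,"gripper": 1}
    - {"x": 0,"y": 0,"z": 0.85,"ax": 0,"ay": 0,"az": 0,"gripper": 1}
    - {"x": 0,"y": 0,"z": 0,"ax": 0,"ay": 0,"az": 0,"gripper": 1}
    - {"x": 0,"y": 0.5,"z": 0,"ax": 0,"ay": 0,"az": 0,"gripper": 1}
    - {"x": 0,"y": 0.5,"z": 0,"ax": 0,"ay": 0,"az": 0,"gripper": 1}
    - {"x": 0,"y": 0.5,"z": 0,"ax": 0,"ay": 0,"az": 0,"gripper": 1}
    - {"x": 0,"y": 0.5,"z": 0,"ax": 0,"ay": 0,"az": 0,"gripper": 1}
    - {"x": 0,"y": 0,"z": 0,"ax": 0,"ay": 0,"az": 0,"gripper": 1}

```text
time_s: 42.05
eef_pos: [0.4046, -0.2152, 0.0891]
orientation: [[0.198, 0.98, 0.001], [0.98, -0.198, -0.001], [-0.0, 0.002, -1.0]]
contact_force: [-3.3, 1.5, 2.2]
opening: 0.003
grip_force: 1.3
```

arm_command:
  plan:
    - {"x": 0,"y": 0.5,"z": 0,"ax": 0,"ay": 0,"az": 0,"gripper": 1}
    - {"x": 0,"y": 0.5,"z": 0,"ax": 0,"ay": 0,"az": 0,"gripper": 1}
    - {"x": 0,"y": 0,"z": 0,"ax": 0,"ay": 0,"az": 0,"gripper": 1}

```text
time_s: 42.35
eef_pos: [0.4232, -0.219, 0.0885]
orientation: [[0.199, 0.98, 0.0], [0.98, -0.199, -0.0], [-0.0, 0.0, -1.0]]
contact_force: [-3.6, -0.2, 0.9]
opening: -0.002
grip_force: 1.5
```

arm_command:
  plan:
    - {"x": 0,"y": 0.3,"z": 0,"ax": 0,"ay": 0,"az": 0,"gripper": 1}
    - {"x": 0,"y": 0,"z": 0,"ax": 0,"ay": 0,"az": 0,"gripper": 1}

```text
time_s: 42.55
eef_pos: [0.4279, -0.2199, 0.0882]
orientation: [[0.199, 0.98, -0.001], [0.98, -0.199, 0.0], [0.0, -0.001, -1.0]]
contact_force: [-3.8, 1.0, -0.6]
opening: -0.004
grip_force: 1.8
```

arm_command:
  plan:
    - {"x": 0,"y": 0.2,"z": 0,"ax": 0,"ay": 0,"az": 0,"gripper": 1}
    - {"x": 0,"y": 0,"z": 0,"ax": 0,"ay": 0,"az": 0,"gripper": 1}

```text
time_s: 42.75
eef_pos: [0.4316, -0.2205, 0.0882]
orientation: [[0.199, 0.98, -0.001], [0.98, -0.199, 0.001], [0.0, -0.001, -1.0]]
contact_force: [-3.6, 0.5, -2.4]
opening: 0.003
grip_force: 2.1
```

arm_command:
  plan:
    - {"x": 0,"y": 0.15,"z": 0,"ax": 0,"ay": 0,"az": 0,"gripper": 1}
    - {"x": 0,"y": 0,"z": 0,"ax": 0,"ay": 0,"az": 0,"gripper": 1}

```text
time_s: 42.95
eef_pos: [0.4349, -0.2213, 0.0885]
orientation: [[0.199, 0.98, -0.0], [0.98, -0.199, 0.0], [0.0, -0.001, -1.0]]
contact_force: [-3.8, 0.4, -1.6]
opening: -0.001
grip_force: 2.0
```

arm_command:
  plan:
    - {"x": 0,"y": 0.15,"z": 0,"ax": 0,"ay": 0,"az": 0,"gripper": 1}
    - {"x": 0,"y": 0,"z": 0,"ax": 0,"ay": 0,"az": 0,"gripper": 1}

```text
time_s: 43.15
eef_pos: [0.4358, -0.2214, 0.0882]
orientation: [[0.2, 0.98, -0.004], [0.98, -0.2, 0.002], [0.001, -0.004, -1.0]]
contact_force: [-7.7, 1.6, 1.1]
opening: 0.0
grip_force: 4.4
```

arm_command:
  plan:
    - {"x": 0,"y": 0.1,"z": 0,"ax": 0,"ay": 0,"az": 0,"gripper": 1}
    - {"x": 0,"y": 0,"z": 0,"ax": 0,"ay": 0,"az": 0,"gripper": 1}

```text
time_s: 43.35
eef_pos: [0.4362, -0.2215, 0.088]
orientation: [[0.2, 0.98, -0.007], [0.98, -0.2, 0.003], [0.001, -0.007, -1.0]]
contact_force: [-11.7, 3.2, 4.5]
opening: -0.003
grip_force: 6.4
```

The force climbs and the position stalls, so the lever is at its stop. I'll back off gently so it follows, then rise.

arm_command:
  plan:
    - {"x": 0,"y": -0.45,"z": 0,"ax": 0,"ay": 0,"az": 0,"gripper": 1}
    - {"x": 0,"y": -0.45,"z": 0,"ax": 0,"ay": 0,"az": 0,"gripper": 1}
    - {"x": 0,"y": -0.45,"z": 0,"ax": 0,"ay": 0,"az": 0,"gripper": 1}
    - {"x": 0,"y": -0.45,"z": 0,"ax": 0,"ay": 0,"az": 0,"gripper": 1}
    - {"x": 0,"y": -0.45,"z": 0,"ax": 0,"ay": 0,"az": 0,"gripper": 1}
    - {"x": 0,"y": -0.45,"z": 0,"ax": 0,"ay": 0,"az": 0,"gripper": 1}
    - {"x": 0,"y": -0.45,"z": 0,"ax": 0,"ay": 0,"az": 0,"gripper": 1}
    - {"x": 0,"y": -0.45,"z": 0,"ax": 0,"ay": 0,"az": 0,"gripper": 1}
    - {"x": 0,"y": -0.45,"z": 0,"ax": 0,"ay": 0,"az": 0,"gripper": 1}
    - {"x": 0,"y": 0,"z": 0,"ax": 0,"ay": 0,"az": 0,"gripper": 1}
    - {"x": 0,"y": 0,"z": -0.9,"ax": 0,"ay": 0,"az": 0,"gripper": 1}
    - {"x": 0,"y": 0,"z": -0.9,"ax": 0,"ay": 0,"az": 0,"gripper": 1}
    - {"x": 0,"y": 0,"z": -0.9,"ax": 0,"ay": 0,"az": 0,"gripper": 1}
    - {"x": 0,"y": 0,"z": -0.9,"ax": 0,"ay": 0,"az": 0,"gripper": 1}
    - {"x": 0,"y": 0,"z": -0.9,"ax": 0,"ay": 0,"az": 0,"gripper": 1}
    - {"x": 0,"y": 0,"z": -0.9,"ax": 0,"ay": 0,"az": 0,"gripper": 1}
    - {"x": 0,"y": 0,"z": -0.9,"ax": 0,"ay": 0,"az": 0,"gripper": 1}
    - {"x": 0,"y": 0,"z": -0.9,"ax": 0,"ay": 0,"az": 0,"gripper": 1}

```text
time_s: 45.15
eef_pos: [0.3609, -0.2064, 0.2336]
orientation: [[0.199, 0.98, 0.001], [0.98, -0.199, -0.0], [-0.0, 0.001, -1.0]]
contact_force: [0.4, -0.3, 0.1]
opening: -0.001
grip_force: 0.0
```

arm_command:
  plan:
    - {"x": 0.95,"y": 0.55,"z": 0,"ax": 0,"ay": 0,"az": 0,"gripper": -0.3}
    - {"x": 0.95,"y": 0.55,"z": 0,"ax": 0,"ay": 0,"az": 0,"gripper": -0.3}
    - {"x": 0.95,"y": 0.55,"z": 0,"ax": 0,"ay": 0,"az": 0,"gripper": -0.3}
    - {"x": 0.95,"y": 0.55,"z": 0,"ax": 0,"ay": 0,"az": 0,"gripper": -0.3}
    - {"x": 0.95,"y": 0.55,"z": 0,"ax": 0,"ay": 0,"az": 0,"gripper": -0.3}
    - {"x": 0.95,"y": 0.55,"z": 0,"ax": 0,"ay": 0,"az": 0,"gripper": -0.3}
    - {"x": 0.95,"y": 0.55,"z": 0,"ax": 0,"ay": 0,"az": 0,"gripper": -0.3}
    - {"x": 0.95,"y": 0.55,"z": 0,"ax": 0,"ay": 0,"az": 0,"gripper": -0.3}
    - {"x": 0.95,"y": 0.55,"z": 0,"ax": 0,"ay": 0,"az": 0,"gripper": -0.3}
    - {"x": 0.95,"y": 0.55,"z": 0,"ax": 0,"ay": 0,"az": 0,"gripper": -0.3}
    - {"x": 0.95,"y": 0.55,"z": 0,"ax": 0,"ay": 0,"az": 0,"gripper": -0.3}
    - {"x": 0.95,"y": 0.55,"z": 0,"ax": 0,"ay": 0,"az": 0,"gripper": -0.3}
    - {"x": 0.95,"y": 0.55,"z": 0,"ax": 0,"ay": 0,"az": 0,"gripper": -0.3}
    - {"x": 0.95,"y": 0.55,"z": 0,"ax": 0,"ay": 0,"az": 0,"gripper": -0.3}
    - {"x": 0.95,"y": 0.55,"z": 0,"ax": 0,"ay": 0,"az": 0,"gripper": -0.3}
    - {"x": 0.95,"y": 0.55,"z": 0,"ax": 0,"ay": 0,"az": 0,"gripper": -0.3}
    - {"x": 0.95,"y": 0.55,"z": 0,"ax": 0,"ay": 0,"az": 0.8,"gripper": -0.3}
    - {"x": 0,"y": 0,"z": 0,"ax": 0,"ay": 0,"az": 0.8,"gripper": -0.3}
    - {"x": 0,"y": 0,"z": 0,"ax": 0,"ay": 0,"az": 0.8,"gripper": -0.3}
    - {"x": 0,"y": 0,"z": 0,"ax": 0,"ay": 0,"az": 0,"gripper": -0.3}

```text
time_s: 47.15
eef_pos: [0.6084, 0.0733, 0.2324]
orientation: [[0.383, 0.924, -0.0], [0.924, -0.383, -0.0], [-0.0, -0.0, -1.0]]
contact_force: [-0.9, 0.3, 0.2]
opening: 0.65
grip_force: 0.0
```

```bash
python3 - <<'E'
from h import *
c=imaging.read_camera("top"); W=cloud(c)
m=(abs(W[...,0]-.43)<.06)&(abs(W[...,1]+.216)<.03)&(W[...,2]>.095)&(W[...,2]<.12); p=W[m]
print("knob",len(p),np.round(p.mean(0),4) if len(p) else "")
E
```

```text
knob 82 [ 0.4067 -0.2158  0.1072]
```

The lever is back at rest, with the knob where it started. Going down to grip the dial.

arm_command:
  plan:
    - {"x": 0.05,"y": 0,"z": 0.9,"ax": 0,"ay": 0,"az": 0,"gripper": -0.3}
    - {"x": 0,"y": 0,"z": 0.9,"ax": 0,"ay": 0,"az": 0,"gripper": -0.3}
    - {"x": 0,"y": 0,"z": 0.9,"ax": 0,"ay": 0,"az": 0,"gripper": -0.3}
    - {"x": 0,"y": 0,"z": 0.9,"ax": 0,"ay": 0,"az": 0,"gripper": -0.3}
    - {"x": 0,"y": 0,"z": 0.9,"ax": 0,"ay": 0,"az": 0,"gripper": -0.3}
    - {"x": 0,"y": 0,"z": 0.9,"ax": 0,"ay": 0,"az": 0,"gripper": -0.3}
    - {"x": 0,"y": 0,"z": 0,"ax": 0,"ay": 0,"az": 0,"gripper": -0.3}
    - {"x": 0,"y": 0,"z": 0,"ax": 0,"ay": 0,"az": 0,"gripper": 1}
    - {"x": 0,"y": 0,"z": 0,"ax": 0,"ay": 0,"az": 0,"gripper": 1}
    - {"x": 0,"y": 0,"z": 0,"ax": 0,"ay": 0,"az": 0,"gripper": 1}
    - {"x": 0,"y": 0,"z": 0,"ax": 0,"ay": 0,"az": 0,"gripper": 1}
    - {"x": 0,"y": 0,"z": 0,"ax": 0,"ay": 0,"az": 0,"gripper": 1}
    - {"x": 0,"y": 0,"z": 0,"ax": 0,"ay": 0,"az": 0,"gripper": 1}
  grip_force: 40

```text
time_s: 48.5
eef_pos: [0.609, 0.0742, 0.1261]
orientation: [[0.382, 0.924, 0.001], [0.924, -0.382, 0.001], [0.001, 0.001, -1.0]]
contact_force: [-3.3, 0.5, 6.3]
opening: 0.152
grip_force: 41.8
```

arm_command:
  plan:
    - {"x": 0,"y": 0,"z": 0,"ax": 0,"ay": 0,"az": -0.73,"gripper": 1}
    - {"x": 0,"y": 0,"z": 0,"ax": 0,"ay": 0,"az": -0.73,"gripper": 1}
    - {"x": 0,"y": 0,"z": 0,"ax": 0,"ay": 0,"az": -0.73,"gripper": 1}
    - {"x": 0,"y": 0,"z": 0,"ax": 0,"ay": 0,"az": -0.73,"gripper": 1}
    - {"x": 0,"y": 0,"z": 0,"ax": 0,"ay": 0,"az": -0.73,"gripper": 1}
    - {"x": 0,"y": 0,"z": 0,"ax": 0,"ay": 0,"az": -0.73,"gripper": 1}
    - {"x": 0,"y": 0,"z": 0,"ax": 0,"ay": 0,"az": -0.73,"gripper": 1}
    - {"x": 0,"y": 0,"z": 0,"ax": 0,"ay": 0,"az": -0.73,"gripper": 1}
    - {"x": 0,"y": 0,"z": 0,"ax": 0,"ay": 0,"az": -0.73,"gripper": 1}
    - {"x": 0,"y": 0,"z": 0,"ax": 0,"ay": 0,"az": -0.73,"gripper": 1}
    - {"x": 0,"y": 0,"z": 0,"ax": 0,"ay": 0,"az": -0.73,"gripper": 1}
    - {"x": 0,"y": 0,"z": 0,"ax": 0,"ay": 0,"az": -0.73,"gripper": 1}
    - {"x": 0,"y": 0,"z": 0,"ax": 0,"ay": 0,"az": 0,"gripper": 1}
    - {"x": 0,"y": 0,"z": 0,"ax": 0,"ay": 0,"az": 0,"gripper": 1}

```text
time_s: 49.9
eef_pos: [0.6102, 0.0742, 0.1261]
orientation: [[-0.302, 0.953, 0.004], [0.953, 0.302, 0.001], [-0.0, 0.004, -1.0]]
contact_force: [1.9, 1.6, 6.2]
opening: 0.158
grip_force: 41.7
```

arm_command:
  plan:
    - {"x": 0,"y": 0,"z": 0,"ax": 0,"ay": 0,"az": -0.73,"gripper": 1}
    - {"x": 0,"y": 0,"z": 0,"ax": 0,"ay": 0,"az": -0.73,"gripper": 1}
    - {"x": 0,"y": 0,"z": 0,"ax": 0,"ay": 0,"az": -0.73,"gripper": 1}
    - {"x": 0,"y": 0,"z": 0,"ax": 0,"ay": 0,"az": -0.73,"gripper": 1}
    - {"x": 0,"y": 0,"z": 0,"ax": 0,"ay": 0,"az": -0.73,"gripper": 1}
    - {"x": 0,"y": 0,"z": 0,"ax": 0,"ay": 0,"az": -0.73,"gripper": 1}
    - {"x": 0,"y": 0,"z": 0,"ax": 0,"ay": 0,"az": -0.73,"gripper": 1}
    - {"x": 0,"y": 0,"z": 0,"ax": 0,"ay": 0,"az": -0.73,"gripper": 1}
    - {"x": 0,"y": 0,"z": 0,"ax": 0,"ay": 0,"az": -0.73,"gripper": 1}
    - {"x": 0,"y": 0,"z": 0,"ax": 0,"ay": 0,"az": -0.73,"gripper": 1}
    - {"x": 0,"y": 0,"z": 0,"ax": 0,"ay": 0,"az": -0.73,"gripper": 1}
    - {"x": 0,"y": 0,"z": 0,"ax": 0,"ay": 0,"az": -0.73,"gripper": 1}
    - {"x": 0,"y": 0,"z": 0,"ax": 0,"ay": 0,"az": 0,"gripper": 1}
    - {"x": 0,"y": 0,"z": 0,"ax": 0,"ay": 0,"az": 0,"gripper": 1}

```text
time_s: 51.3
eef_pos: [0.6112, 0.075, 0.1262]
orientation: [[-0.846, 0.534, 0.006], [0.534, 0.846, 0.002], [-0.004, 0.005, -1.0]]
contact_force: [4.7, 1.7, 3.0]
opening: 0.156
grip_force: 41.3
```

arm_command:
  plan:
    - {"x": 0,"y": 0,"z": 0,"ax": 0,"ay": 0,"az": 0,"gripper": -0.3}
    - {"x": 0,"y": 0,"z": 0,"ax": 0,"ay": 0,"az": 0,"gripper": -0.3}
    - {"x": 0,"y": 0,"z": 0,"ax": 0,"ay": 0,"az": 0,"gripper": -0.3}
    - {"x": 0,"y": 0,"z": 0,"ax": 0,"ay": 0,"az": 0,"gripper": -0.3}
    - {"x": 0,"y": 0,"z": -0.9,"ax": 0,"ay": 0,"az": 0,"gripper": -0.3}
    - {"x": 0,"y": 0,"z": -0.9,"ax": 0,"ay": 0,"az": 0,"gripper": -0.3}
    - {"x": 0,"y": 0,"z": -0.9,"ax": 0,"ay": 0,"az": 0,"gripper": -0.3}
    - {"x": 0,"y": 0,"z": -0.9,"ax": 0,"ay": 0,"az": 0,"gripper": -0.3}
    - {"x": 0,"y": 0,"z": -0.9,"ax": 0,"ay": 0,"az": 0,"gripper": -0.3}
    - {"x": 0,"y": 0,"z": -0.9,"ax": 0,"ay": 0,"az": 0,"gripper": -0.3}
    - {"x": 0,"y": 0,"z": -0.9,"ax": 0,"ay": 0,"az": 0,"gripper": -0.3}

```text
time_s: 52.4
eef_pos: [0.6081, 0.0737, 0.2512]
orientation: [[-0.846, 0.533, -0.001], [0.533, 0.846, -0.0], [0.001, -0.001, -1.0]]
contact_force: [-0.2, 0.1, 0.7]
opening: 0.647
grip_force: 0.0
```

arm_command:
  plan:
    - {"x": 0.9,"y": 0.4,"z": 0,"ax": 0,"ay": 0,"az": 0,"gripper": -0.3}
    - {"x": 0.9,"y": 0.4,"z": 0,"ax": 0,"ay": 0,"az": 0,"gripper": -0.3}
    - {"x": 0.9,"y": 0.4,"z": 0,"ax": 0,"ay": 0,"az": 0,"gripper": -0.3}
    - {"x": 0.9,"y": 0.4,"z": 0,"ax": 0,"ay": 0,"az": 0,"gripper": -0.3}
    - {"x": 0.9,"y": 0.4,"z": 0,"ax": 0,"ay": 0,"az": 0,"gripper": -0.3}
    - {"x": 0.9,"y": 0.4,"z": 0,"ax": 0,"ay": 0,"az": 0,"gripper": -0.3}
    - {"x": 0.3,"y": 0.9,"z": 0,"ax": 0,"ay": 0,"az": 0,"gripper": -0.3}
    - {"x": 0.3,"y": 0.9,"z": 0,"ax": 0,"ay": 0,"az": 0,"gripper": -0.3}
    - {"x": 0.3,"y": 0.9,"z": 0,"ax": 0,"ay": 0,"az": 0,"gripper": -0.3}
    - {"x": 0.3,"y": 0.9,"z": 0,"ax": 0,"ay": 0,"az": 0,"gripper": -0.3}
    - {"x": 0.3,"y": 0.9,"z": 0,"ax": 0,"ay": 0,"az": 0,"gripper": -0.3}
    - {"x": 0.3,"y": 0.9,"z": 0,"ax": 0,"ay": 0,"az": 0,"gripper": -0.3}
    - {"x": 0.3,"y": 0.9,"z": 0,"ax": 0,"ay": 0,"az": 0,"gripper": -0.3}
    - {"x": 0.3,"y": 0.9,"z": 0,"ax": 0,"ay": 0,"az": 0,"gripper": -0.3}
    - {"x": 0,"y": 0,"z": 0,"ax": 0,"ay": 0,"az": 0,"gripper": -0.3}

```text
time_s: 53.9
eef_pos: [0.5781, 0.3234, 0.2502]
orientation: [[-0.848, 0.53, -0.001], [0.53, 0.848, 0.002], [0.002, 0.001, -1.0]]
contact_force: [-0.3, -0.2, -1.1]
opening: 0.652
grip_force: 0.0
```

```bash
python3 w.py w6; python3 - <<'E'
from h import *
c=imaging.read_camera("top"); W=cloud(c); Z=W[...,2]
cv2.imwrite("pics/f.png",cv2.resize(c["img"][90:330,200:450],(625,600),interpolation=cv2.INTER_CUBIC))
dm=(abs(W[...,0]-.608)<.04)&(abs(W[...,1]-.074)<.04)&(Z>.143)&(Z<.16)
p=W[dm][:,:2].astype(np.float32); l=cv2.fitLine(p,1,0,.01,.01).ravel(); print(len(p),l,np.arctan2(abs(l[1]),l[0]*np.sign(l[1])))
b=nets.regions_of("bird",c)[0]; q=W[b["pixels"]]; print("bird",np.round(np.nanmedian(q,0),3))
E
```

```text
tray [0.4797 0.0221 0.0576] score 0.61 n 805 med|res| 0.0016 rect [214.5, 164.1, 315.6, 231.0] floor z 0.0038
obj 354 [ 0.4817 -0.0437] [0.055 0.032] 0.5 0.06
obj 359 [0.4791 0.0144] [0.056 0.032] 3.3 0.06
obj 363 [0.4752 0.0771] [0.056 0.033] 3.1 0.06
169 [ 0.82284355 -0.568268    0.60546786  0.07471777] 2.5371933
bird [ 0.25  -0.294  0.042]
```

View pics/f.png

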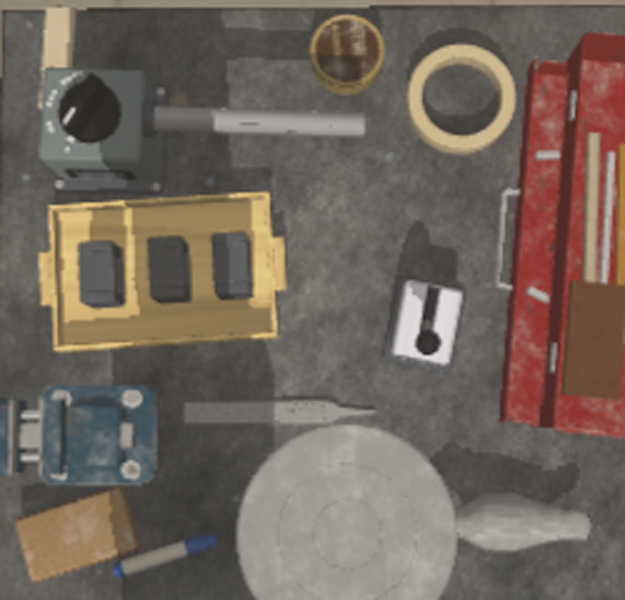

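The final picture shows the dial pointer (68,118) at one pip (68,148), three weights standing in the tray (100,272; 168,268; 232,265), the lever at rest (428,342) and the bird unmoved. Handing in.

```bash
python3 -c "
from rig import manip
print(manip.finish_job())"
```

```text
the job is handed in; nothing more can be done
None
```

I handed the job in at about 54 s: the dial went to three pips first, all three weights stand separately on the tray floor, the counter lever was pushed to its stop and sprang back, the dial was turned back to one pip last, and the bird and tray were not disturbed. The hand-in gave no verdict.

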